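# Find and mark the balance point of a turned beam

## Robot

A 7-joint arm with a two-finger parallel gripper is mounted at the origin on the work surface. World frame = base frame: x ahead of the robot, y to its left, z up, the work surface at z = 0. Lengths are in m, angles in rad, forces in N, time in s.
With the tool pointing down it reaches from about 0.4 to 0.85 m from the base axis. Payload 4.5 kg.
Tool frame: the origin (TCP) lies at the very end of the fingers, on their centre line; the grasp point (between the pads) lies 19 mm behind it; y points along the fingers, x is the direction in which the jaws open and shut, and the axes are right-handed (so a half turn about y gives the same grasp; the last joint's range is limited). The gripper opens to 88 mm and grips with 3 to 60 N. Pads are 18 mm wide; open, the fingers measure 123 mm over their backs; the gripper's body (75 mm by 187 mm) begins 45 mm behind the grasp point.
Start: joints at [1.319, 0.689, -0.195, 1.565, 0.157, 0.902, -0.215], TCP at [0.176, -0.6, 0.239] pointing down, gripper open.
Joint ranges: [-3.01, 3.01], [-0.46, 2.08], [-1.47, 1.51], [0.13, 2.56], [-1, 4.14], [0.04, 2.09], [-2.66, 2.66]. Speed limits (rad/s): [2.57, 2.57, 3.14, 3.14, 3.14, 3.14, 3.14].

## Interface

Orientations are given as a unit quaternion [x, y, z, w].
In Python, from plant import r gives the robot as it stands.
- The arm moves only by the shell command python3 -m inch 'ROWS' [OPENING] [FORCE]. ROWS is JSON, a list of rows, each a list of 6 numbers: the shift along the tool's x, y, z in mm, then the turn, a rotation vector about the tool's x, y, z in rad. In form: [[x, y, z, ax, ay, az], ...]. A call has 1 to 12 rows; each row shifts and turns the commanded pose from where the row before left it, along the tool's axes as they then stand; what a row does not reach is not made up. A row lasts 1/12 s, in which the tool goes at most 41.7 mm and 7.16 degrees, less where a joint would pass 70% of its speed; a pose out of reach is approached as far as the arm can. A call is refused whole if a number of a shift passes 41.7 or a number of a turn 0.125, either way. A call with a gripper value outside its range is refused whole. OPENING is the finger opening in mm, from 0 to 88.1, set as the call begins (- or left out, the last holds). The fingers move at their own pace and stop on an object; FORCE is the grip in N (left out, the last holds). Time passes only in rows, so rows that do not move let the fingers close. It gives the time, the measured TCP pose, the force and the opening at its end, in the units of the state.
- r.get_state(): the state, without advancing time (a new reading comes with each control period).
- r.snapshot(name): name is "scene" or "top" or "wrist"; returns a dict with "img" (480x640x3 uint8, red, green, blue), "range_z" (480x640 float32, m along the optical axis (not along the pixel's ray), 0 where there is no reading), "mtx" (3x3 intrinsics, pixels), "k1" (the pictures are not rectified: a ray, as slopes to the right and down, at radius r is drawn at 1 + k1 r^2 times it, then the intrinsics apply), "camera_from_world" (4x4, takes a point from world to camera coordinates); the wrist camera has in their place "tool_from_camera" (4x4, takes a point from camera to tool coordinates, whose origin is the TCP and whose axes are the tool frame's). Camera axes: x right, y down, z forward; pixel columns grow to the right and rows downward; lengths in m; the calibration is good to about 2 mm. A picture is of the moment at which its call begins: read the wrist's pose just before it.
- r.finish_job(): hands the job in, once; it reports no verdict.
The state is a dict: "clock": time; "q": joint angles; "qd": joint speeds; "joint_torque": joint torques, N m; "tool_pos": TCP position; "eef_rot": TCP orientation; "contact_force": force on the tool from outside, world axes, zero at the start; "moment": the same for the moment, N m; "opening": opening from 0.0 (shut) to 1.0 (fully open).
Only numpy, scipy, OpenCV 4.12 (cv2) and the standard library are available. Lean on these libraries where they do the work, as an engineer would, in place of code of your own. Each camera call takes 0.05 s, during which the arm holds its last target.

## Task

First clear all the turned offcuts off the balance stand into the plywood tray. Then lay the dark turned beam lengthwise on the stand's knife edge and slide it along until it balances level by itself, clear of both stops. Finally mark that point: set the aluminium marker saddle astride the beam, seated on its top centred right over the knife edge, and leave beam and marker balanced there with the hand off; do not disturb the wax jar and the gouge lying near by.

Things in the scene. Friction and masses are not known exactly. Their poses are not given: they have to be found in the camera images.
- stand: fixed balance stand: steel base plate 260 (its x) x 150 x 12 mm, a middle pillar with the knife edge 75 mm above the table, and stop posts at x = +-45 mm (10 mm along x), tops 7 mm below the edge: an unbalanced beam tips about 0.15 rad until its heavy end meets a stop. Pillar, edge, stops are 22 mm wide in y, less than the beam, so fingers pass beside them. Origin under the plate's centre.
- knife (a point): centre of the knife edge's top, 75 mm above the table. The edge runs across the stand (its y), 22 mm long, with a flat land 6 mm wide in x: the beam stays level if its balance point is within 3 mm of this point. Axes as the stand's: x along the stand, the way the beam must lie (either way round).
- beam_center (a point): loose dark turned beam, 200 mm long (its x), starts flat on the table: square middle 120 mm long, 26 x 26 mm; slimmer turned ends 40 mm long with white rings. About 0.34 kg. A hidden core makes it uneven: its balance point, different each start, lies up to 20 mm either side of the middle. This point is its geometric middle, 13 mm above its underside, not the balance point.
- marker_center (a point): loose aluminium saddle, 60 mm tall, 60 g, stands on two legs 20 mm tall, 34 mm apart (gap along its y; each 4 mm thick, 30 mm in x), over them a plate 30 x 42 x 6 mm, on it a grip block 20 (x) x 24 (y) x 34 mm. Set over the beam with its x along the beam, the plate rests on the beam's top. This point is its centre, 30 mm above the feet, 10 mm above the plate's underside; z up.
- tray: fixed open plywood tray for offcuts, 220 (its x) x 200 x 45 mm outside, walls and floor 5 mm thick; origin under its centre, sides along its x and y.
- offcut0_center (a point): loose turned wooden offcut, 70 mm tall, stands on the stand's base plate: square foot 38 x 38 x 30 mm, above it a round neck 32 mm in diameter and 40 mm tall; 80 g. This point is on its axis, half-way up (35 mm above its foot); z points from foot to neck. It may be absent.
- offcut1_center (a point): loose turned wooden offcut, 70 mm tall, stands on the stand's base plate: square foot 38 x 38 x 30 mm, above it a round neck 32 mm in diameter and 40 mm tall; 80 g. This point is on its axis, half-way up (35 mm above its foot); z points from foot to neck. It may be absent.
- offcut2_center (a point): loose turned wooden offcut, 70 mm tall, stands on the stand's base plate: square foot 38 x 38 x 30 mm, above it a round neck 32 mm in diameter and 40 mm tall; 80 g. This point is on its axis, half-way up (35 mm above its foot); z points from foot to neck. It may be absent.
- offcut3_center (a point): loose turned wooden offcut, 70 mm tall, stands on the stand's base plate: square foot 38 x 38 x 30 mm, above it a round neck 32 mm in diameter and 40 mm tall; 80 g. This point is on its axis, half-way up (35 mm above its foot); z points from foot to neck. It may be absent.
- offcut4_center (a point): loose turned wooden offcut, 70 mm tall, stands on the stand's base plate: square foot 38 x 38 x 30 mm, above it a round neck 32 mm in diameter and 40 mm tall; 80 g. This point is on its axis, half-way up (35 mm above its foot); z points from foot to neck. It may be absent.
- offcut5_center (a point): loose turned wooden offcut, 70 mm tall, stands on the stand's base plate: square foot 38 x 38 x 30 mm, above it a round neck 32 mm in diameter and 40 mm tall; 80 g. This point is on its axis, half-way up (35 mm above its foot); z points from foot to neck. It may be absent.
- wax_jar: bystander: amber glass jar with steel lid, 60 mm across, 70 mm high; origin under its centre
- gouge_a: bystander: turning gouge lying flat, 220 mm long along its x, wooden handle and steel blade, 28 mm high; origin under its middle

How it is judged:
By the outcome, as a careful person would: the job done as asked, in the order asked, and still so for the second after the job is handed in, with the robot touching nothing.
Of offcut0, offcut1, offcut2, offcut3, offcut4, offcut5 only 4 to 6 are there at a start; the rules pass over those that are not, and their reading is None.
At some moment in a run one of offcut0, offcut1, offcut2, offcut3, offcut4, offcut5 may be knocked a few centimetres aside while the robot is not near it.
Once in a run the grip may slacken for a moment while it holds something.
It also fails if it takes over 210 s, if anything falls off the work surface, if the arm or the gripper's body presses on something with over 40 N, if the wrist force passes 120 N, or if a joint passes its speed limit or range.

## Working session

There is one attempt and no reset: what is moved stays moved. The work goes in short steps, Python scripts to look and compute and a shell command to move; the robot and the scene stay as the last step left them, time stands still between calls to the robot, and variables do not carry over. Pictures are saved under pics/ and viewed, and the job is handed in when it is done.

```bash
ls; mkdir -p pics
python3 - <<'E'
from plant import r
import cv2,numpy as np
s=r.get_state();print(s)
for n in("scene","top","wrist"):
    d=r.snapshot(n);cv2.imwrite(f"pics/{n}0.png",d["img"][:,:,::-1]);print(n,d["mtx"],d["k1"],d.get("camera_from_world",d.get("tool_from_camera")))
    np.savez(f"{n}0.npz",**d)
E
```

```text
pics
{'clock': 0.0, 'q': array([ 1.31879615,  0.68997259, -0.19454502,  1.56634244,  0.15727959,
        0.90254287, -0.21508938]), 'qd': array([ 7.73028327e-05,  7.10792407e-04,  3.11580799e-03,  3.96291877e-04,
        1.08122717e-03, -1.17574006e-03,  7.58010745e-04]), 'joint_torque': array([ 5.03220926e-04, -5.27559221e+01, -1.26697876e+00, -1.53432101e+01,
       -5.27083862e-02,  6.62515798e-03,  1.76433932e-04]), 'tool_pos': array([ 0.17599095, -0.59903459,  0.23791838]), 'eef_rot': array([-0.56576732,  0.42421857, -0.42311388,  0.56649853]), 'contact_force': array([0.41837875, 0.05388283, 0.7158822 ]), 'moment': array([-0.0196921 , -0.01574751, -0.02383626]), 'opening': 1.0007796910632254}
scene [[503.22034969   0.         320.18192254]
 [  0.         503.22034969 244.99005279]
 [  0.           0.           1.        ]] -0.14656081182119104 [[-0.79181786  0.61050326  0.01761403  0.47883743]
 [ 0.42213393  0.56789131 -0.70661334 -0.20679019]
 [-0.4413926  -0.55207358 -0.70738062  1.1956958 ]
 [ 0.          0.          0.          1.        ]]
top [[476.43068684   0.         325.28263448]
 [  0.         476.43068684 238.47161674]
 [  0.           0.           1.        ]] 0.012902182922652895 [[-0.01507359 -0.99987225  0.00531668  0.00860639]
 [-0.99167938  0.01426978 -0.12793899  0.58709597]
 [ 0.12784678 -0.00720095 -0.99176779  1.05247932]
 [ 0.          0.          0.          1.        ]]
wrist [[424.81959754   0.         317.93897843]
 [  0.         424.81959754 240.032929  ]
 [  0.           0.           1.        ]] -0.09072754450545728 [[ 9.99999681e-01 -7.29571686e-04 -3.23956490e-04  9.34193929e-04]
 [ 1.21443252e-04 -2.62059940e-01  9.65051591e-01 -1.45391605e-01]
 [-7.88970334e-04 -9.65051323e-01 -2.62059768e-01  6.68351886e-02]
 [ 0.00000000e+00  0.00000000e+00  0.00000000e+00  1.00000000e+00]]
```

View pics/scene0.png

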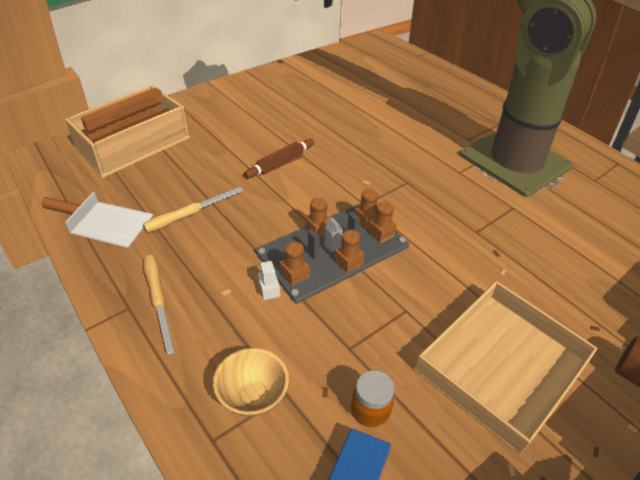

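View pics/top0.png

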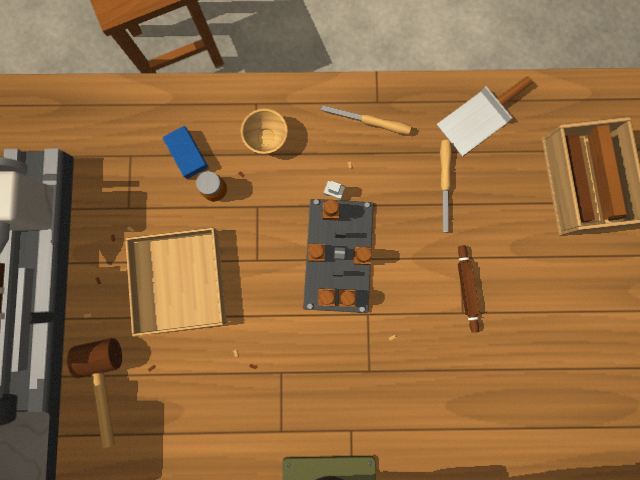

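View pics/wrist0.png

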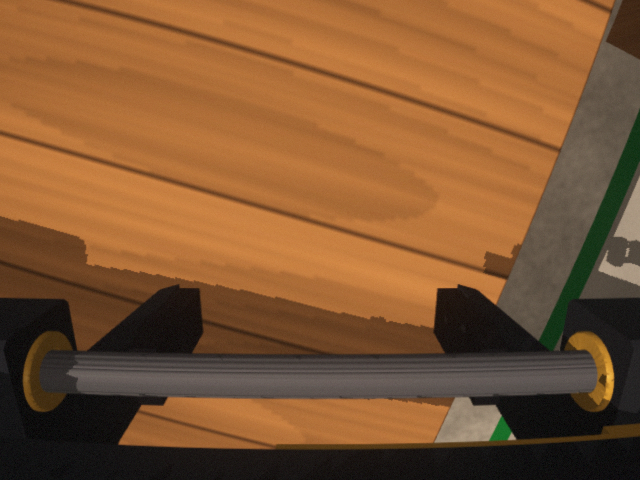

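The top view shows five offcuts at about (331,209), (317,252), (362,256), (327,297) and (348,297). The knife is at (341,254), the marker at (334,190), the tray at (177,282), the beam at (469,288) and the jar at (210,185). Next I'll measure their positions.

```bash
cat > h.py <<'E'
import numpy as np,cv2
from scipy.spatial.transform import Rotation as R
def cloud(d,T=None):
    """world points HxWx3; T=world_from_tool for wrist"""
    z=d["range_z"];H,W=z.shape
    u,v=np.meshgrid(np.arange(W),np.arange(H))
    K=np.asarray(d["mtx"]);k=float(d["k1"])
    D=np.array([k,0,0,0,0.])
    p=cv2.undistortPoints(np.stack([u,v],-1).reshape(-1,1,2).astype(np.float64),K,D).reshape(H,W,2)
    P=np.concatenate([p*z[...,None],z[...,None]],-1)
    M=np.linalg.inv(d["camera_from_world"]) if T is None else T@d["tool_from_camera"]
    Q=P@M[:3,:3].T+M[:3,3]
    Q[z==0]=np.nan
    return Q
def toolT(s):
    T=np.eye(4);T[:3,:3]=R.from_quat(s["eef_rot"]).as_matrix();T[:3,3]=s["tool_pos"];return T
def project(d,X,T=None):
    M=np.asarray(d["camera_from_world"]) if T is None else np.linalg.inv(T@d["tool_from_camera"])
    X=np.atleast_2d(X)
    p,_=cv2.projectPoints(X.astype(float),cv2.Rodrigues(M[:3,:3])[0],M[:3,3].copy(),np.asarray(d["mtx"]),np.array([float(d["k1"]),0,0,0,0.]))
    return p.reshape(-1,2)
def topdeproj(d,uv,z):
    """pixels to world at given height z"""
    K=np.asarray(d["mtx"]);p=cv2.undistortPoints(np.array(uv,float).reshape(-1,1,2),K,np.array([float(d["k1"]),0,0,0,0.])).reshape(-1,2)
    M=np.linalg.inv(d["camera_from_world"]);dirs=np.c_[p,np.ones(len(p))]@M[:3,:3].T;o=M[:3,3]
    t=(z-o[2])/dirs[:,2];return o+dirs*t[:,None]
E
python3 - <<'E'
from h import *
for n in("top","scene"):
    d=np.load(n+"0.npz");Q=cloud(d);z=Q[...,2]
    tab=z[(abs(z)<.02)];print(n,"table med",np.median(tab),tab.std())
    reg=(Q[...,0]>.3)&(Q[...,0]<.85)&(abs(Q[...,1])<.6)
    def comps(lo,hi,mn):
        m=(reg&(z>lo)&(z<hi)).astype(np.uint8)
        nn,l,st,c=cv2.connectedComponentsWithStats(m)
        for i in range(1,nn):
            if st[i,4]>=mn:
                P=Q[l==i];rr=cv2.minAreaRect((P[:,:2]*1000).astype(np.float32));print(lo,c[i].round(),st[i,4],np.median(P,0).round(3),P[:,2].max().round(3),[np.round(x,0) for x in rr])
    comps(.073,.12,15);comps(.02,.35,30);comps(.006,.018,200)
E
```

```text
top table med 0.000966266392906423 0.003519460420317969
0.073 [572. 174.] 1006 [ 0.719 -0.547  0.088] 0.096 [array([ 715., -572.]), array([242.,  71.]), np.float64(4.0)]
0.073 [595. 133.] 80 [ 0.806 -0.599  0.104] 0.117 [array([ 802., -598.]), array([33.,  4.]), np.float64(4.0)]
0.073 [570. 136.] 19 [ 0.808 -0.559  0.075] 0.079 [array([ 807., -559.]), array([ 9., 16.]), np.float64(1.0)]
0.073 [581. 178.] 591 [ 0.709 -0.575  0.074] 0.08 [array([ 713., -574.]), array([195.,  29.]), np.float64(5.0)]
0.073 [331. 207.] 166 [ 0.652 -0.013  0.082] 0.089 [array([653., -13.]), array([31., 30.]), np.float64(57.0)]
0.073 [316. 250.] 169 [0.556 0.021 0.082] 0.088 [array([556.,  21.]), array([31., 31.]), np.float64(25.0)]
0.073 [364. 254.] 172 [ 0.546 -0.084  0.083] 0.088 [array([547., -83.]), array([31., 30.]), np.float64(73.0)]
0.073 [340. 252.] 35 [ 0.552 -0.03   0.075] 0.078 [array([552., -31.]), array([20.,  9.]), np.float64(89.0)]
0.073 [327. 297.] 171 [ 0.454 -0.001  0.082] 0.088 [array([454.,  -2.]), array([30., 30.]), np.float64(89.0)]
0.073 [347. 298.] 173 [ 0.451 -0.045  0.083] 0.087 [
[... 5209 characters left out ...]
9.]), array([202.,  19.]), np.float64(3.0)]
0.006 [197. 209.] 464 [ 0.7   -0.278  0.015] 0.018 [array([ 713., -281.]), array([ 23., 220.]), np.float64(87.0)]
0.006 [344. 217.] 259 [ 0.488 -0.084  0.011] 0.014 [array([481., -87.]), array([99., 46.]), np.float64(30.0)]
0.006 [326. 259.] 3984 [0.597 0.006 0.012] 0.018 [array([553., -29.]), array([152., 259.]), np.float64(86.0)]
0.006 [518. 328.] 785 [0.395 0.302 0.011] 0.018 [array([445., 289.]), array([136., 271.]), np.float64(51.0)]
0.006 [470. 410.] 536 [0.604 0.362 0.012] 0.018 [array([604., 355.]), array([  4., 199.]), np.float64(6.0)]
0.006 [257. 387.] 807 [0.83  0.136 0.012] 0.018 [array([829., 139.]), array([42., 67.]), np.float64(0.0)]
```

```bash
cat > g.py <<'E'
# usage: g.py x y z yawdeg : needed shift (mm, tool axes, current) and turn to have tool down, tool x at yaw (or +180 whichever is nearer unless 'e')
import sys
from h import *
from plant import r
s=r.get_state();x,y,z,yaw=map(float,sys.argv[1:5])
A=R.from_quat(s["eef_rot"])
best=None
for k in ((0,) if len(sys.argv)>5 else (0,180)):
    t=np.deg2rad(yaw+k);X=np.array([np.cos(t),np.sin(t),0]);Y=np.array([0,0,-1.]);Z=np.cross(X,Y)
    B=R.from_matrix(np.c_[X,Y,Z]);rv=(A.inv()*B).as_rotvec()
    if best is None or np.linalg.norm(rv)<np.linalg.norm(best[0]):best=(rv,B)
dw=np.array([x,y,z])-s["tool_pos"]
np.set_printoptions(suppress=True,precision=3)
print("clock",round(s["clock"],2),"pos",s["tool_pos"],"F",s["contact_force"].round(1),"op",round(s["opening"]*88.1,1))
print("shift in cur axes mm",A.inv().apply(dw*1000).round(1),"in final axes",best[1].inv().apply(dw*1000).round(1),"turn",best[0])
E
python3 g.py 0.452 -0.045 0.16 -4.4
python3 - <<'E'
from plant import r
from scipy.spatial.transform import Rotation as R
print(R.from_quat(r.get_state()["eef_rot"]).as_matrix().round(2))
E
```

```text
clock 0.15 pos [ 0.176 -0.599  0.238] F [ 0.1 -0.4 -0.2] op 88.2
shift in cur axes mm [-453.8   78.7  421.1] in final axes [232.7  78.1 573.8] turn [-0.001 -1.208 -0.001]
[[ 0.28 -0.    0.96]
 [-0.96  0.    0.28]
 [-0.   -1.   -0.  ]]
```

```bash
python3 -m inch '[[0,0,0,0,-0.121,0],[0,0,0,0,-0.121,0],[0,0,0,0,-0.121,0],[0,0,0,0,-0.121,0],[0,0,0,0,-0.121,0],[0,0,0,0,-0.121,0],[0,0,0,0,-0.121,0],[0,0,0,0,-0.121,0],[0,0,0,0,-0.121,0],[0,0,0,0,-0.121,0]]' 52 30; python3 g.py 0.452 -0.045 0.16 -4.4
```

```text
clock: 0.98
tool_pos: [0.1759, -0.5995, 0.2384]
eef_rot: [-0.706, 0.025, -0.024, 0.707]
contact_force: [-0.7, 0.3, 0.4]
opening: 0.589
clock 0.98 pos [ 0.176 -0.599  0.238] F [-0.7  0.3  0.4] op 51.9
shift in cur axes mm [237.1  78.6 572.2] in final axes [232.7  78.4 574. ] turn [-0.001  0.008 -0.   ]
```

```bash
python3 -m inch '[[17,0,41,0,0,0],[17,0,41,0,0,0],[17,0,41,0,0,0],[17,0,41,0,0,0],[17,0,41,0,0,0],[17,0,41,0,0,0],[17,0,41,0,0,0],[17,0,41,0,0,0],[17,0,41,0,0,0],[17,0,41,0,0,0],[17,0,41,0,0,0],[17,0,41,0,0,0]]'; python3 g.py 0.452 -0.045 0.16 -4.4
```

```text
clock: 1.98
tool_pos: [0.4022, -0.1517, 0.2387]
eef_rot: [0.707, -0.027, 0.027, -0.707]
contact_force: [0.5, -0.8, 0.8]
opening: 0.591
clock 1.98 pos [ 0.402 -0.152  0.239] F [ 0.5 -0.8  0.8] op 52.1
shift in cur axes mm [ 41.7  78.7 110.1] in final axes [ 41.5  78.7 110.2] turn [ 0.     0.001 -0.   ]
```

```bash
python3 -m inch '[[10.5,27,27.5,0,0,0],[10.5,27,27.5,0,0,0],[10.5,27,27.5,0,0,0],[10.5,27,27.5,0,0,0],[0,0,0,0,0,0]]'; python3 g.py 0.452 -0.045 0.049 -4.4
python3 - <<'E'
from plant import r
from h import *
s=r.get_state();d=r.snapshot("wrist");cv2.imwrite("pics/w1.png",d["img"][:,:,::-1])
T=toolT(s);Q=cloud(d,T);z=Q[...,2]
m=((z>.074)&(z<.1)).astype(np.uint8);nn,l,st,c=cv2.connectedComponentsWithStats(m)
for i in range(1,nn):
    if st[i,4]>100: print(c[i].round(),np.nanmedian(Q[l==i],0).round(3),[np.round(v) for v in cv2.minAreaRect((Q[l==i][:,:2]*1000).astype(np.float32))])
E
```

```text
clock: 2.4
tool_pos: [0.4535, -0.0387, 0.1273]
eef_rot: [-0.705, 0.023, -0.021, 0.709]
contact_force: [0.5, -0.3, 0.6]
opening: 0.593
clock 2.4 pos [ 0.453 -0.039  0.127] F [ 0.5 -0.3  0.6] op 52.3
shift in cur axes mm [-0.9 78.2 -6.8] in final axes [-1.  78.3 -6.4] turn [-0.005  0.014 -0.002]
[532. 129.] [0.554 0.021 0.081] [array([555.,  21.]), array([32., 32.]), np.float64(71.0)]
[314. 188.] [ 0.454 -0.     0.081] [array([454.,  -1.]), array([32., 31.]), np.float64(63.0)]
[517. 236.] [ 0.552 -0.03   0.074] [array([552., -31.]), array([22.,  7.]), np.float64(87.0)]
[315. 281.] [ 0.451 -0.045  0.081] [array([451., -46.]), array([31., 32.]), np.float64(25.0)]
[477. 330.] [ 0.532 -0.078  0.077] [array([533., -78.]), array([14.,  3.]), np.float64(72.0)]
```

View pics/w1.png

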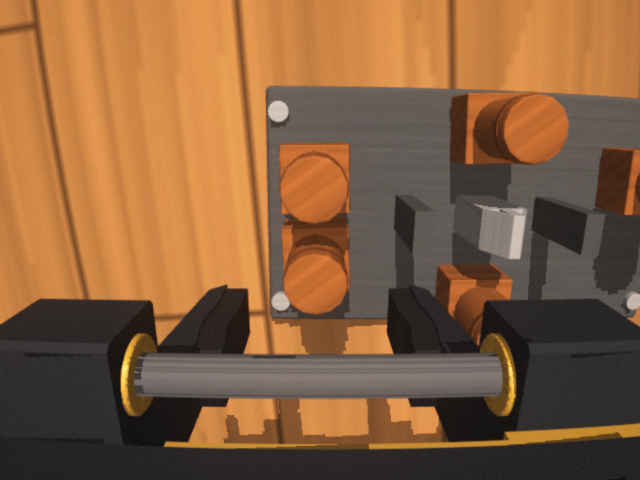

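The wrist picture shows the two end offcuts at (314,188) and (315,281), between the fingers' lines and matching the top-camera fix. Descending on the nearer one.

```bash
python3 -m inch '[[-2,0,-6,0,0.013,0],[0,26,0,0,0,0],[0,26,0,0,0,0],[0,26,0,0,0,0],[0,0,0,0,0,0]]'; python3 g.py 0.452 -0.046 0.049 -4.4;python3 -m inch '[[0,0,0,0,0,0],[0,0,0,0,0,0],[0,0,0,0,0,0],[0,0,0,0,0,0],[0,0,0,0,0,0]]' 20 30
```

```text
clock: 2.87
tool_pos: [0.4475, -0.0551, 0.0506]
eef_rot: [0.707, -0.034, 0.031, -0.706]
contact_force: [0.1, 0.2, 0.2]
opening: 0.588
clock 2.87 pos [ 0.448 -0.055  0.051] F [0.1 0.2 0.2] op 51.8
shift in cur axes mm [3.6 1.6 9.5] in final axes [3.8 1.6 9.4] turn [ 0.002 -0.015 -0.004]
clock: 3.28
tool_pos: [0.4504, -0.0535, 0.0542]
eef_rot: [0.707, -0.03, 0.033, -0.706]
contact_force: [0.2, -1.8, 8.7]
opening: 0.351
```

```bash
python3 -m inch '[[0,0,0,0,0,0],[0,0,0,0,0,0]]'
python3 - <<'E'
from plant import r
from h import *
d=r.snapshot("wrist");cv2.imwrite("pics/w2.png",d["img"][:,:,::-1])
s=r.get_state();print(s["tool_pos"],s["contact_force"])
E
```

```text
clock: 3.45
tool_pos: [0.4505, -0.0535, 0.0542]
eef_rot: [0.707, -0.03, 0.033, -0.706]
contact_force: [-0.4, -1.6, 8.6]
opening: 0.35
[ 0.4504821  -0.05350763  0.05421178] [ 0.05976025 -0.63926888  9.02270713]
```

View pics/w2.png

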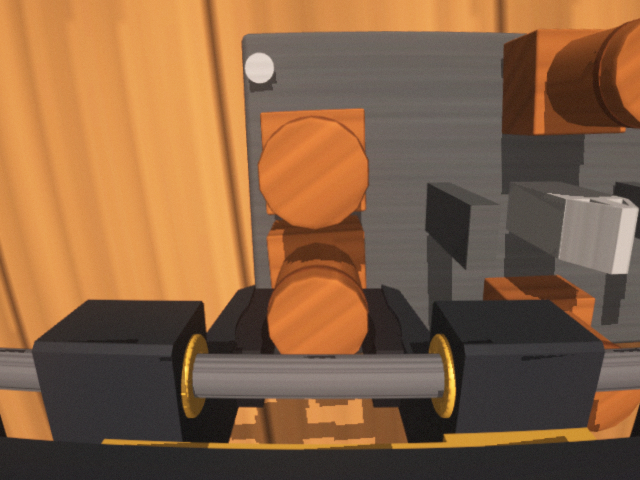

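```bash
python3 -m inch '[[0,-12,0,0,0,0],[0,-20,0,0,0,0],[0,-30,0,0,0,0],[0,-30,0,0,0,0],[0,0,0,0,0,0],[0,0,0,0,0,0]]'
python3 - <<'E'
from plant import r
from h import *
d=r.snapshot("wrist");cv2.imwrite("pics/w3.png",d["img"][:,:,::-1])
s=r.get_state();print(s["tool_pos"],s["contact_force"],s["opening"]*88.1)
E
python3 g.py 0.558 0.395 0.15 -4.4
```

```text
clock: 4.0
tool_pos: [0.4505, -0.0531, 0.1464]
eef_rot: [-0.706, 0.03, -0.033, 0.706]
contact_force: [0.3, 0.3, -1.3]
opening: 0.352
[ 0.4495916  -0.05315975  0.14527487] [-0.09965202  0.49747349 -1.16011779] 31.447354009059673
clock 4.05 pos [ 0.45  -0.053  0.145] F [-0.1  0.5 -1.2] op 31.4
shift in cur axes mm [ 68.2  -4.7 456. ] in final axes [ 73.7  -4.7 455.2] turn [ 0.    -0.012  0.002]
```

View pics/w3.png

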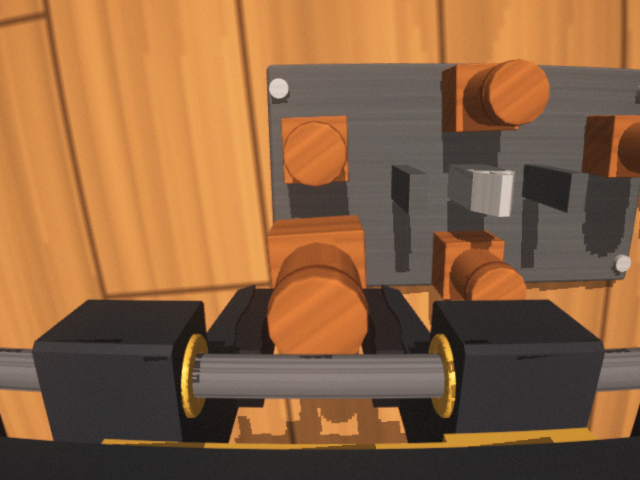

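```bash
python3 g.py 0.553 0.386 0.145 -5.0
```

```text
clock 4.05 pos [ 0.45  -0.053  0.145] F [-0.1  0.5 -1.2] op 31.4
shift in cur axes mm [ 64.1   0.3 446.6] in final axes [ 64.7   0.3 446.5] turn [ 0.    -0.002  0.002]
```

```bash
python3 -m inch '[[5.8,0,20,0,0,0],[5.8,0,40,0,0,0],[5.8,0,41.5,0,0,0],[5.8,0,41.5,0,0,0],[5.8,0,41.5,0,0,0],[5.8,0,41.5,0,0,0],[5.8,0,41.5,0,0,0],[5.8,0,41.5,0,0,0],[5.8,0,41.5,0,0,0],[5.8,0,40,0,0,0],[5.8,0,35,0,0,0],[0,0,20,0,0,0]]';python3 -m inch '[[0,0,0,0,0,0],[0,0,0,0,0,0]]';  python3 g.py 0.553 0.386 0.051 -5.0
```

```text
clock: 5.05
tool_pos: [0.551, 0.3888, 0.1426]
eef_rot: [-0.706, 0.03, -0.03, 0.707]
contact_force: [0.3, 0.1, 0.1]
opening: 0.352
clock: 5.22
tool_pos: [0.5502, 0.3845, 0.1424]
eef_rot: [0.707, -0.031, 0.029, -0.706]
contact_force: [-0.3, -0.1, -0.9]
opening: 0.357
clock 5.22 pos [0.55  0.385 0.142] F [-0.3 -0.1 -0.9] op 31.5
shift in cur axes mm [ 2.9 91.4  2. ] in final axes [ 2.7 91.4  1.7] turn [ 0.003  0.002 -0.002]
```

```bash
python3 -m inch '[[0,25,0,0,0,0],[0,25,0,0,0,0],[0,25,0,0,0,0],[0,14,0,0,0,0],[0,0,0,0,0,0],[0,0,0,0,0,0]]'; python3 -m inch '[[0,0,0,0,0,0],[0,0,0,0,0,0],[0,0,0,0,0,0],[0,-30,0,0,0,0],[0,-30,0,0,0,0],[0,-30,0,0,0,0],[0,0,0,0,0,0]]' 48
python3 - <<'E'
from plant import r
from h import *
d=r.snapshot("top");cv2.imwrite("pics/t1.png",d["img"][:,:,::-1])
E
python3 g.py 0.454 -0.0055 0.145 -4.4
```

```text
clock: 5.72
tool_pos: [0.5516, 0.3823, 0.055]
eef_rot: [0.707, -0.032, 0.031, -0.706]
contact_force: [-0.3, -0.4, -0.2]
opening: 0.351
clock: 6.3
tool_pos: [0.5551, 0.3871, 0.1533]
eef_rot: [-0.703, 0.028, -0.035, 0.71]
contact_force: [0.1, 0.2, 1.0]
opening: 0.546
clock 6.35 pos [0.554 0.386 0.151] F [ 0.2  0.4 -0. ] op 47.9
shift in cur axes mm [ -65.1    2.5 -398.8] in final axes [ -69.7    5.5 -398. ] turn [-0.006 -0.012  0.006]
```

View pics/t1.png

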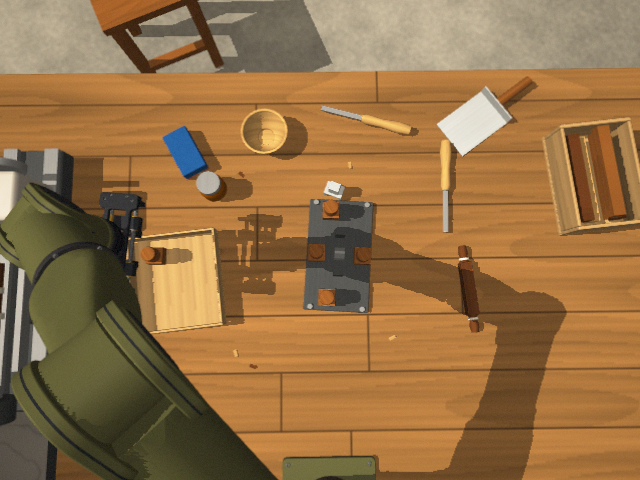

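The first offcut now stands in the tray at (152,255), and the other four haven't moved. Next is the one at (327,297).

```bash
cat > look.py <<'E'
import sys
from h import *
from plant import r
d=r.snapshot("top");cv2.imwrite(f"pics/{sys.argv[1]}.png",d["img"][:,:,::-1])
Q=cloud(d);z=Q[...,2]
m=((z>.060)&(z<.096)&(Q[...,0]>.38)&(Q[...,0]<.75)&(Q[...,1]>-.2)&(Q[...,1]<.46)).astype(np.uint8)
nn,l,st,c=cv2.connectedComponentsWithStats(m)
for i in range(1,nn):
    if 40<st[i,4]<700: 
        P=Q[l==i];top=P[P[:,2]>np.percentile(P[:,2],90)-.008]
        print(c[i].round(),st[i,4],((top.min(0)+top.max(0))/2).round(3),np.ptp(top,axis=0).round(3))
E
python3 -m inch '[[-5.8,0,-20,0,0,0],[-5.8,0,-36,0,0,0],[-5.8,0,-36,0,0,0],[-5.8,0,-36,0,0,0],[-5.8,0,-36,0,0,0],[-5.8,0,-36,0,0,0],[-5.8,0,-36,0,0,0],[-5.8,0,-36,0,0,0],[-5.8,0,-36,0,0,0],[-5.8,0,-36,0,0,0],[-5.8,0,-33,0,0,0],[-5.8,0,-20,0,0,0]]';python3 -m inch '[[0,0,0,0,0,0],[0,0,0,0,0,0]]';  python3 g.py 0.454 -0.001 0.051 -4.4
```

```text
clock: 7.35
tool_pos: [0.4458, -0.0097, 0.1454]
eef_rot: [0.707, -0.033, 0.032, -0.705]
contact_force: [-0.8, -1.7, -0.4]
opening: 0.543
clock: 7.52
tool_pos: [0.4471, -0.0066, 0.1456]
eef_rot: [0.706, -0.032, 0.032, -0.706]
contact_force: [-0.0, -0.1, -0.5]
opening: 0.542
clock 7.52 pos [ 0.447 -0.007  0.146] F [-0.  -0.1 -0.5] op 47.8
shift in cur axes mm [ 6.4 94.6  6.2] in final axes [ 6.4 94.6  6.1] turn [ 0.    -0.014 -0.   ]
```

```bash
python3 -m inch '[[6.5,10,6,0,-0.014,0],[0,28,0,0,0,0],[0,30,0,0,0,0],[0,25,0,0,0,0],[0,2,0,0,0,0],[0,0,0,0,0,0],[0,0,0,0,0,0]]'; python3 g.py 0.454 -0.001 0.051 -4.4;python3 -m inch '[[0,0,0,0,0,0],[0,0,0,0,0,0],[0,0,0,0,0,0],[0,0,0,0,0,0]]' 20 30
```

```text
clock: 8.1
tool_pos: [0.4552, 0.0013, 0.051]
eef_rot: [-0.706, 0.025, -0.026, 0.707]
contact_force: [0.3, 0.7, 0.0]
opening: 0.542
clock 8.1 pos [0.455 0.001 0.051] F [0.3 0.7 0. ] op 47.8
shift in cur axes mm [-1.1 -0.1 -2.3] in final axes [-1.1 -0.  -2.3] turn [-0.001  0.005  0.001]
clock: 8.43
tool_pos: [0.4552, -0.0001, 0.0517]
eef_rot: [-0.706, 0.026, -0.027, 0.707]
contact_force: [-0.7, -0.2, 6.5]
opening: 0.361
```

```bash
python3 -m inch '[[0,-14,0,0,0,0],[0,-26,0,0,0,0],[0,-30,0,0,0,0],[0,-22,15,0,0,0],[0.8,0,32,0,0,0],[0.8,0,38,0,0,0],[0.8,0,41,0,0,0],[0.8,0,41,0,0,0],[0.8,0,41,0,0,0],[0.8,0,41,0,0,0],[0.8,0,41,0,0,0],[0.8,0,41,0,0,0]]';python3 -m inch '[[1,0,35,0,0,0],[0,0,20,0,0,0],[0,0,0,0,0,0],[0,0,0,0,0,0]]';  python3 g.py 0.491 0.388 0.048 -4.5
```

```text
clock: 9.43
tool_pos: [0.4852, 0.3311, 0.143]
eef_rot: [0.707, -0.026, 0.026, -0.706]
contact_force: [0.6, 0.0, -1.5]
opening: 0.353
clock: 9.77
tool_pos: [0.4898, 0.385, 0.1426]
eef_rot: [0.707, -0.026, 0.025, -0.707]
contact_force: [0.5, -0.7, -1.0]
opening: 0.354
clock 9.77 pos [0.49  0.385 0.143] F [ 0.5 -0.7 -1. ] op 31.2
shift in cur axes mm [ 1.  94.6  3.1] in final axes [ 0.9 94.6  3.1] turn [ 0.     0.006 -0.   ]
```

```bash
python3 -m inch '[[0,20,2,0,0,0],[0,28,0,0,0,0],[0,28,0,0,0,0],[0,17,0,0,0,0],[0,0,0,0,0,0],[0,0,0,0,0,0]]'; python3 -m inch '[[0,0,0,0,0,0],[0,0,0,0,0,0],[0,0,0,0,0,0],[0,-30,0,0,0,0],[0,-35,0,0,0,0],[0,-30,0,0,0,0],[0,0,0,0,0,0]]' 48; python3 look.py t2; python3 g.py 0.556 0.022 0.145 -4.4
```

```text
clock: 10.27
tool_pos: [0.4907, 0.3838, 0.0493]
eef_rot: [0.708, -0.027, 0.026, -0.706]
contact_force: [-0.3, -0.6, 1.0]
opening: 0.351
clock: 10.85
tool_pos: [0.4936, 0.3895, 0.1518]
eef_rot: [-0.703, 0.023, -0.029, 0.71]
contact_force: [0.7, -0.6, 0.5]
opening: 0.546
[208. 183.] 446 [0.713 0.261 0.071] [0.052 0.051 0.012]
[334. 186.] 52 [ 0.705 -0.023  0.062] [0.021 0.025 0.005]
[331. 207.] 178 [ 0.652 -0.013  0.082] [0.031 0.031 0.01 ]
[340. 232.] 49 [ 0.597 -0.034  0.069] [0.01  0.02  0.008]
[316. 251.] 175 [0.555 0.021 0.083] [0.029 0.031 0.009]
[148. 254.] 202 [0.555 0.39  0.075] [0.029 0.034 0.01 ]
[363. 254.] 177 [ 0.547 -0.084  0.083] [0.029 0.031 0.01 ]
[340. 253.] 100 [ 0.552 -0.031  0.074] [0.014 0.02  0.01 ]
[339. 273.] 47 [ 0.507 -0.028  0.069] [0.011 0.02  0.01 ]
[150. 282.] 205 [0.492 0.385 0.076] [0.031 0.032 0.011]
clock 10.9 pos [0.493 0.388 0.149] F [ 0.8  0.5 -0.6] op 48.1
shift in cur axes mm [  90.4    2.4 -360.6] in final axes [  91.3    4.1 -360.4] turn [-0.006  0.002  0.006]
```

```bash
python3 -m inch '[[8,0,-20,0,0,0],[9,0,-36,0,0,0],[9,0,-38,0,0,0],[9,0,-38,0,0,0],[9,0,-38,0,0,0],[9,0,-38,0,0,0],[9,0,-38,0,0,0],[9,0,-38,0,0,0],[9,0,-36,0,0,0],[9,0,-28,0,0,0],[2,0,-13,0,0,0],[0,0,0,0,0,0]]';python3 -m inch '[[0,0,0,0,0,0],[0,0,0,0,0,0]]';  python3 g.py 0.556 0.022 0.051 -4.4
```

```text
clock: 11.9
tool_pos: [0.5544, 0.0139, 0.1439]
eef_rot: [0.708, -0.029, 0.028, -0.705]
contact_force: [0.3, -0.0, -0.1]
opening: 0.547
clock: 12.07
tool_pos: [0.5544, 0.0217, 0.1447]
eef_rot: [-0.706, 0.025, -0.025, 0.707]
contact_force: [-0.2, 0.1, -0.1]
opening: 0.545
clock 12.07 pos [0.554 0.022 0.145] F [-0.2  0.1 -0.1] op 48.0
shift in cur axes mm [ 1.6 93.7  0.3] in final axes [ 1.6 93.7  0.4] turn [-0.002  0.005 -0.   ]
```

```bash
python3 -m inch '[[1.5,15,0,0,0.004,0],[0,28,0,0,0,0],[0,30,0,0,0,0],[0,20,0,0,0,0],[0,1,0,0,0,0],[0,0,0,0,0,0],[0,0,0,0,0,0]]'; python3 g.py 0.556 0.022 0.051 -4.4;python3 -m inch '[[0,0,0,0,0,0],[0,0,0,0,0,0],[0,0,0,0,0,0],[0,0,0,0,0,0]]' 20 30
```

```text
clock: 12.65
tool_pos: [0.5568, 0.0211, 0.0517]
eef_rot: [-0.706, 0.026, -0.027, 0.707]
contact_force: [-0.1, 0.2, 0.3]
opening: 0.542
clock 12.65 pos [0.557 0.021 0.052] F [-0.1  0.2  0.3] op 47.8
shift in cur axes mm [-0.8  0.7  0.8] in final axes [-0.8  0.7  0.8] turn [-0.001  0.001  0.001]
clock: 12.98
tool_pos: [0.5569, 0.0196, 0.0518]
eef_rot: [-0.706, 0.027, -0.028, 0.707]
contact_force: [-1.5, -0.4, 5.5]
opening: 0.351
```

```bash
python3 -m inch '[[0,-14,0,0,0,0],[0,-26,0,0,0,0],[0,-30,0,0,0,0],[0,-22,10,0,0,0],[-15,0,30,0,0,0],[-15,0,36,0,0,0],[-16,0,38,0,0,0],[-16,0,38,0,0,0],[-16,0,38,0,0,0],[-16,0,38,0,0,0],[-16,0,38,0,0,0],[-16,0,36,0,0,0]]';python3 -m inch '[[-16,0,30,0,0,0],[-11,0,16,0,0,0],[0,0,0,0,0,0],[0,0,0,0,0,0]]';  python3 g.py 0.430 0.381 0.049 -4.5
```

```text
clock: 13.98
tool_pos: [0.4531, 0.3324, 0.1429]
eef_rot: [-0.706, 0.027, -0.028, 0.707]
contact_force: [0.7, -0.1, -0.7]
opening: 0.355
clock: 14.32
tool_pos: [0.4298, 0.3792, 0.1428]
eef_rot: [-0.707, 0.027, -0.027, 0.707]
contact_force: [0.6, -0.1, -1.5]
opening: 0.356
clock 14.32 pos [0.43  0.379 0.143] F [ 0.6 -0.1 -1.5] op 31.4
shift in cur axes mm [ 0.  93.8  1.8] in final axes [ 0.  93.8  1.8] turn [-0.     0.003 -0.   ]
```

Next is C at (0.547,-0.083).

```bash
python3 -m inch '[[0,20,2,0,0,0],[0,28,0,0,0,0],[0,28,0,0,0,0],[0,17,0,0,0,0],[0,0,0,0,0,0],[0,0,0,0,0,0]]'; python3 -m inch '[[0,0,0,0,0,0],[0,0,0,0,0,0],[0,0,0,0,0,0],[0,-30,0,0,0,0],[0,-35,0,0,0,0],[0,-30,0,0,0,0],[0,0,0,0,0,0]]' 48; python3 look.py t3; python3 g.py 0.547 -0.083 0.145 -4.4
```

```text
clock: 14.82
tool_pos: [0.4317, 0.3781, 0.0493]
eef_rot: [0.707, -0.029, 0.028, -0.706]
contact_force: [0.2, -0.2, 0.1]
opening: 0.352
clock: 15.4
tool_pos: [0.4336, 0.3833, 0.1511]
eef_rot: [-0.703, 0.025, -0.03, 0.71]
contact_force: [-0.3, 0.7, -0.5]
opening: 0.544
[208. 183.] 448 [0.714 0.261 0.071] [0.053 0.051 0.012]
[334. 186.] 57 [ 0.705 -0.023  0.063] [0.021 0.025 0.006]
[331. 207.] 177 [ 0.653 -0.013  0.082] [0.03  0.031 0.009]
[341. 232.] 51 [ 0.597 -0.034  0.069] [0.009 0.02  0.007]
[148. 254.] 201 [0.555 0.39  0.075] [0.029 0.035 0.011]
[363. 254.] 176 [ 0.547 -0.084  0.083] [0.029 0.031 0.012]
[339. 253.] 99 [ 0.551 -0.031  0.075] [0.016 0.02  0.013]
[339. 273.] 46 [ 0.507 -0.028  0.068] [0.011 0.02  0.007]
[150. 282.] 203 [0.492 0.386 0.077] [0.03  0.031 0.011]
[151. 310.] 201 [0.432 0.381 0.075] [0.03  0.03  0.011]
clock 15.45 pos [0.433 0.382 0.149] F [ 0.7 -0.3 -0.9] op 47.8
shift in cur axes mm [ 150.4    1.5 -454.8] in final axes [ 149.6    3.6 -455. ] turn [-0.006 -0.002  0.005]
```

```bash
python3 -m inch '[[8,0,-24,0,0,0],[12,0,-38,0,0,0],[13,0,-40,0,0,0],[13,0,-40,0,0,0],[13,0,-40,0,0,0],[13,0,-40,0,0,0],[13,0,-40,0,0,0],[13,0,-40,0,0,0],[13,0,-40,0,0,0],[13,0,-40,0,0,0],[13,0,-36,0,0,0],[12,0,-26,0,0,0]]';python3 -m inch '[[0,0,-9,0,0,0],[0,0,0,0,0,0],[0,0,0,0,0,0]]';  python3 g.py 0.547 -0.083 0.051 -4.4
```

```text
clock: 16.45
tool_pos: [0.5432, -0.0759, 0.1439]
eef_rot: [0.707, -0.03, 0.028, -0.706]
contact_force: [-0.8, -0.0, 0.7]
opening: 0.546
clock: 16.7
tool_pos: [0.5427, -0.0791, 0.1443]
eef_rot: [-0.706, 0.028, -0.027, 0.707]
contact_force: [0.5, 0.5, -0.2]
opening: 0.544
clock 16.7 pos [ 0.543 -0.079  0.144] F [ 0.5  0.5 -0.2] op 47.9
shift in cur axes mm [ 4.7 93.3 -3.7] in final axes [ 4.6 93.3 -3.6] turn [-0.001 -0.001 -0.001]
```

```bash
python3 -m inch '[[4.5,15,-4,0,0,0],[0,28,0,0,0,0],[0,30,0,0,0,0],[0,20,0,0,0,0],[0,1,0,0,0,0],[0,0,0,0,0,0],[0,0,0,0,0,0]]'; python3 g.py 0.547 -0.083 0.051 -4.4;python3 -m inch '[[0,0,0,0,0,0],[0,0,0,0,0,0],[0,0,0,0,0,0],[0,0,0,0,0,0]]' 20 30
```

```text
clock: 17.28
tool_pos: [0.5482, -0.0824, 0.0517]
eef_rot: [-0.706, 0.026, -0.027, 0.707]
contact_force: [-1.0, -0.1, 0.5]
opening: 0.546
clock 17.28 pos [ 0.548 -0.082  0.052] F [-1.  -0.1  0.5] op 48.1
shift in cur axes mm [-1.1  0.7 -0.7] in final axes [-1.1  0.7 -0.7] turn [-0.001  0.001  0.001]
clock: 17.62
tool_pos: [0.5482, -0.0842, 0.0518]
eef_rot: [-0.707, 0.027, -0.028, 0.707]
contact_force: [-0.5, -0.4, 6.4]
opening: 0.353
```

```bash
python3 -m inch '[[0,-14,0,0,0,0],[0,-26,0,0,0,0],[0,-30,0,0,0,0],[0,-22,10,0,0,0],[-1.5,0,30,0,0,0],[-1.5,0,38,0,0,0],[-1.5,0,40,0,0,0],[-1.5,0,40,0,0,0],[-1.5,0,40,0,0,0],[-1.5,0,40,0,0,0],[-1.5,0,40,0,0,0],[-1.5,0,40,0,0,0]]';python3 -m inch '[[-1.5,0,38,0,0,0],[-1,0,32,0,0,0],[0,0,0,0,0,0],[0,0,0,0,0,0]]';  python3 g.py 0.5624 0.3047 0.049 -4.5
```

```text
clock: 18.62
tool_pos: [0.5601, 0.2354, 0.1429]
eef_rot: [0.707, -0.028, 0.028, -0.706]
contact_force: [0.1, -0.4, -0.4]
opening: 0.358
clock: 18.95
tool_pos: [0.5623, 0.3065, 0.1427]
eef_rot: [-0.706, 0.026, -0.026, 0.707]
contact_force: [0.1, -1.3, -0.4]
opening: 0.356
clock 18.95 pos [0.562 0.307 0.143] F [ 0.1 -1.3 -0.4] op 31.3
shift in cur axes mm [ 0.2 93.7 -1.9] in final axes [ 0.2 93.7 -1.8] turn [-0.002  0.005 -0.001]
```

```bash
python3 -m inch '[[0,20,-2,0,0,0],[0,28,0,0,0,0],[0,28,0,0,0,0],[0,17,0,0,0,0],[0,0,0,0,0,0],[0,0,0,0,0,0]]'; python3 -m inch '[[0,0,0,0,0,0],[0,0,0,0,0,0],[0,0,0,0,0,0],[0,-30,0,0,0,0],[0,-35,0,0,0,0],[0,-30,0,0,0,0],[0,0,0,0,0,0]]' 48; python3 look.py t4; python3 g.py 0.653 -0.0125 0.145 -4.4
```

```text
clock: 19.45
tool_pos: [0.5633, 0.2995, 0.0492]
eef_rot: [0.707, -0.029, 0.028, -0.706]
contact_force: [-0.0, -0.5, -0.1]
opening: 0.354
clock: 20.03
tool_pos: [0.5668, 0.3045, 0.152]
eef_rot: [-0.704, 0.024, -0.031, 0.709]
contact_force: [0.7, 0.9, 0.6]
opening: 0.546
[208. 183.] 445 [0.714 0.261 0.071] [0.053 0.051 0.011]
[335. 186.] 58 [ 0.704 -0.024  0.063] [0.023 0.023 0.006]
[343. 210.] 182 [ 0.645 -0.041  0.083] [0.03  0.029 0.012]
[341. 232.] 52 [ 0.597 -0.034  0.068] [0.01  0.02  0.009]
[191. 248.] 159 [0.565 0.299 0.075] [0.03  0.029 0.01 ]
[340. 253.] 100 [ 0.551 -0.031  0.075] [0.016 0.02  0.011]
[338. 273.] 45 [ 0.507 -0.028  0.068] [0.011 0.02  0.01 ]
clock 20.08 pos [0.566 0.303 0.149] F [-0.2  0.6 -0.1] op 48.0
shift in cur axes mm [ 111.8    3.4 -308.1] in final axes [ 111.3    4.3 -308.3] turn [-0.005 -0.002  0.007]
```

The last offcut was knocked and now sits at pixel (343,210), so I'll re-measure it before going in.

```bash
python3 -m inch '[[8,0,-24,0,0,0],[10,0,-34,0,0,0],[10,0,-36,0,0,0],[10,0,-36,0,0,0],[10,0,-36,0,0,0],[10,0,-36,0,0,0],[10,0,-36,0,0,0],[10,0,-34,0,0,0],[10,0,-26,0,0,0],[10,0,-12,0,0,0]]' 42;python3 -m inch '[[4,0,0,0,0,0],[0,0,0,0,0,0],[0,0,0,0,0,0]]';  python3 look.py t5
python3 - <<'E'
from plant import r
from h import *
s=r.get_state();d=r.snapshot("wrist");cv2.imwrite("pics/w5.png",d["img"][:,:,::-1])
T=toolT(s);Q=cloud(d,T);z=Q[...,2]
m=((z>.074)&(z<.1)).astype(np.uint8);nn,l,st,c=cv2.connectedComponentsWithStats(m)
for i in range(1,nn):
    if st[i,4]>100: print(c[i].round(),np.nanmedian(Q[l==i],0).round(3),[np.round(v) for v in cv2.minAreaRect((Q[l==i][:,:2]*1000).astype(np.float32))])
E
python3 g.py 0.645 -0.041 0.051 -4.4
```

```text
clock: 20.92
tool_pos: [0.636, -0.0219, 0.1438]
eef_rot: [0.708, -0.03, 0.029, -0.705]
contact_force: [-1.1, -0.2, 0.3]
opening: 0.476
clock: 21.17
tool_pos: [0.6403, -0.0129, 0.1445]
eef_rot: [-0.706, 0.027, -0.026, 0.707]
contact_force: [0.2, 0.4, -0.3]
opening: 0.48
[208. 183.] 446 [0.714 0.261 0.071] [0.052 0.051 0.011]
[190. 249.] 183 [0.565 0.3   0.076] [0.029 0.031 0.01 ]
[148. 254.] 201 [0.555 0.39  0.075] [0.029 0.034 0.01 ]
[340. 253.] 99 [ 0.552 -0.031  0.074] [0.018 0.02  0.013]
[339. 273.] 47 [ 0.507 -0.028  0.068] [0.011 0.02  0.011]
[150. 282.] 203 [0.492 0.384 0.076] [0.031 0.033 0.011]
[151. 310.] 196 [0.432 0.381 0.076] [0.03  0.031 0.012]
[331. 304.] [ 0.645 -0.038  0.081] [array([645., -40.]), array([31., 32.]), np.float64(85.0)]
[161. 289.] [ 0.552 -0.026  0.075] [array([553., -26.]), array([14.,  8.]), np.float64(86.0)]
clock 21.27 pos [ 0.64  -0.012  0.145] F [0.8 0.6 0.5] op 42.1
shift in cur axes mm [  7.1  93.6 -28.2] in final axes [  7.1  93.7 -28. ] turn [-0.001  0.002 -0.001]
```

View pics/w5.png

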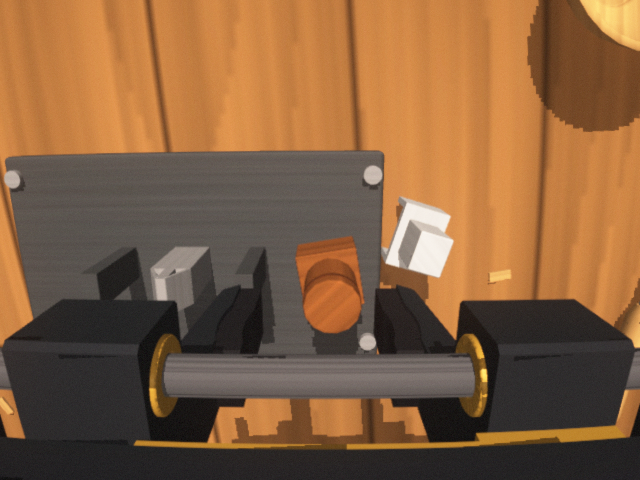

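The offcut stands upright at (331,304), between the stop at (250,290) and the marker at (428,245). Both fingers have clearance.

```bash
python3 -m inch '[[7,0,-14,0,0,0],[0.6,0,-14,0,0,0],[0,0,0,0,0,0],[0,0,0,0,0,0]]';python3 g.py 0.6455 -0.040 0.051 -4.4
```

```text
clock: 21.6
tool_pos: [0.6456, -0.0447, 0.1446]
eef_rot: [0.707, -0.028, 0.028, -0.706]
contact_force: [0.3, 1.0, 1.1]
opening: 0.475
clock 21.6 pos [ 0.646 -0.045  0.145] F [0.3 1.  1.1] op 41.8
shift in cur axes mm [-0.4 93.5  4.7] in final axes [-0.5 93.6  4.7] turn [ 0.001 -0.003 -0.001]
```

```bash
python3 -m inch '[[0,20,3,0,0,0],[0,28,0,0,0,0],[0,25,0,0,0,0],[0,18,0,0,0,0],[0,2,0,0,0,0],[0,0,0,0,0,0],[0,0,0,0,0,0]]'; python3 g.py 0.6455 -0.040 0.051 -4.4;python3 -m inch '[[0,0,0,0,0,0],[0,0,0,0,0,0],[0,0,0,0,0,0],[0,0,0,0,0,0]]' 20 30; python3 -m inch '[[0,-14,0,0,0,0],[0,-26,0,0,0,0],[0,-30,0,0,0,0],[0,-22,0,0,0,0],[0,0,0,0,0,0],[0,0,0,0,0,0]]'; python3 g.py 0.501 0.298 0.145 -4.5
```

```text
clock: 22.18
tool_pos: [0.6471, -0.0399, 0.0528]
eef_rot: [-0.706, 0.027, -0.028, 0.707]
contact_force: [-0.5, -0.5, -1.1]
opening: 0.479
clock 22.18 pos [ 0.647 -0.04   0.053] F [-0.5 -0.5 -1.1] op 42.2
shift in cur axes mm [-1.6  1.8 -0.2] in final axes [-1.6  1.8 -0.2] turn [-0.001 -0.001  0.001]
clock: 22.52
tool_pos: [0.6473, -0.0406, 0.0532]
eef_rot: [-0.706, 0.027, -0.028, 0.707]
contact_force: [-1.4, 0.3, 6.6]
opening: 0.352
clock: 23.02
tool_pos: [0.6473, -0.0409, 0.1457]
eef_rot: [0.707, -0.027, 0.029, -0.707]
contact_force: [-0.4, 0.2, -2.0]
opening: 0.355
clock 23.02 pos [ 0.647 -0.041  0.146] F [-0.4  0.2 -2. ] op 31.3
shift in cur axes mm [-172.4    0.1  326.4] in final axes [-172.5    0.7  326.4] turn [-0.     0.     0.003]
```

```bash
python3 -m inch '[[-12,0,22,0,0,0],[-17,0,32,0,0,0],[-19,0,36,0,0,0],[-19,0,36,0,0,0],[-19,0,36,0,0,0],[-19,0,36,0,0,0],[-19,0,36,0,0,0],[-17,0,36,0,0,0],[-17,0,34,0,0,0],[-14,0,22,0,0,0],[0,0,0,0,0,0],[0,0,0,0,0,0]]';python3 g.py 0.501 0.298 0.049 -4.5
```

```text
clock: 24.02
tool_pos: [0.4984, 0.2989, 0.1427]
eef_rot: [0.707, -0.027, 0.025, -0.706]
contact_force: [-0.1, -0.2, -1.3]
opening: 0.361
clock 24.02 pos [0.498 0.299 0.143] F [-0.1 -0.2 -1.3] op 31.8
shift in cur axes mm [ 2.9 93.7 -0.6] in final axes [ 2.7 93.7 -0.7] turn [ 0.001  0.005 -0.002]
```

```bash
python3 -m inch '[[2.5,20,0,0,0,0],[0,28,0,0,0,0],[0,28,0,0,0,0],[0,17,0,0,0,0],[0,0,0,0,0,0],[0,0,0,0,0,0]]'; python3 -m inch '[[0,0,0,0,0,0],[0,0,0,0,0,0],[0,0,0,0,0,0],[0,-30,0,0,0,0],[0,-35,0,0,0,0],[0,-30,0,0,0,0],[0,-30,0,0,0,0],[0,0,0,0,0,0]]' 48; python3 look.py t6; python3 g.py 0.470 -0.327 0.18 -84 ;python3 g.py 0.470 -0.327 0.18 96 e; python3 -c "
from plant import r;print(r.get_state()['q'].round(2))"
```

```text
clock: 24.52
tool_pos: [0.503, 0.2951, 0.0497]
eef_rot: [0.708, -0.029, 0.028, -0.705]
contact_force: [0.6, 0.6, -0.1]
opening: 0.355
clock: 25.18
tool_pos: [0.5059, 0.2999, 0.1823]
eef_rot: [-0.704, 0.024, -0.031, 0.709]
contact_force: [0.6, 0.8, 0.1]
opening: 0.544
[208. 183.] 447 [0.714 0.261 0.071] [0.053 0.051 0.011]
[335. 186.] 51 [ 0.704 -0.024  0.063] [0.019 0.023 0.005]
[341. 232.] 52 [ 0.597 -0.034  0.069] [0.01  0.02  0.008]
[190. 249.] 175 [0.564 0.299 0.075] [0.029 0.029 0.01 ]
[340. 253.] 98 [ 0.551 -0.031  0.074] [0.016 0.02  0.009]
[191. 276.] 189 [0.504 0.295 0.076] [0.031 0.03  0.011]
[339. 273.] 47 [ 0.507 -0.028  0.07 ] [0.011 0.02  0.008]
clock 25.23 pos [0.505 0.299 0.18 ] F [-0.4  0.7 -0.7] op 48.0
shift in cur axes mm [  14.4   -3.4 -626.6] in final axes [ 618.8   -0.3 -100.1] turn [-0.009  1.388  0.002]
clock 25.23 pos [0.505 0.299 0.18 ] F [-0.4  0.7 -0.7] op 48.0
shift in cur axes mm [  14.4   -3.4 -626.6] in final axes [-618.8   -0.3  100.1] turn [ 0.002 -1.754  0.009]
[-0.38  0.73 -0.4   1.74  0.4   0.74 -1.07]
```

View pics/t6.png

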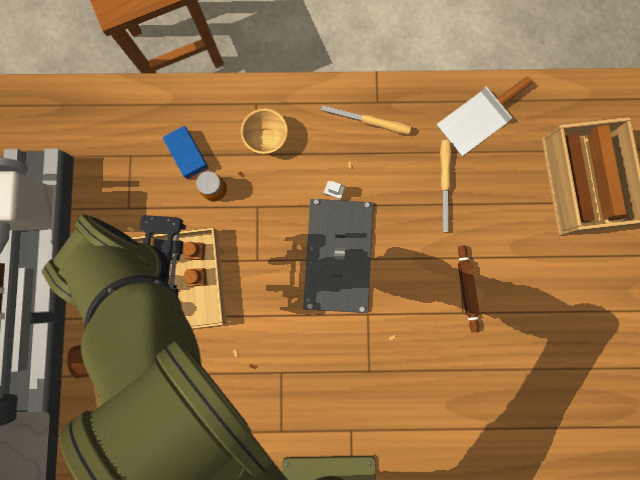

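```bash
python3 -m inch '[[1,0,-25,0,0,0],[1,0,-38,0,0,0],[1,0,-41,0,0,0],[1,0,-41,0,0,0],[1,0,-41,0,0,0],[1,0,-41,0,0,0],[1,0,-41,0,0,0],[1,0,-41,0,0,0],[1,0,-41,0,0,0],[1,0,-41,0,0,0],[1,0,-41,0,0,0],[1,0,-41,0,0,0]]' 60;python3 -m inch '[[1,0,-41,0,0,0],[1,0,-41,0,0,0],[0,0,-40,0,0,0],[0,0,-25,0,0,0],[0,0,0,0,0.11,0],[0,0,0,0,0.12,0],[0,0,0,0,0.12,0],[0,0,0,0,0.12,0],[0,0,0,0,0.12,0],[0,0,0,0,0.12,0],[0,0,0,0,0.12,0],[0,0,0,0,0.12,0]]';python3 -m inch '[[0,0,0,0,0.12,0],[0,0,0,0,0.12,0],[0,0,0,0,0.12,0],[0,0,0,0,0.07,0],[0,0,0,0,0,0],[0,0,0,0,0,0]]'; python3 g.py 0.470 -0.327 0.18 -84
cat > wl.py <<'E'
import sys
from plant import r
from h import *
s=r.get_state();d=r.snapshot("wrist");cv2.imwrite(f"pics/{sys.argv[1]}.png",d["img"][:,:,::-1])
lo,hi=float(sys.argv[2]),float(sys.argv[3])
T=toolT(s);Q=cloud(d,T);z=Q[...,2]
m=((z>lo)&(z<hi)&(Q[...,0]>.3)&(Q[...,0]<.8)).astype(np.uint8);nn,l,st,c=cv2.connectedComponentsWithStats(m)
for i in range(1,nn):
    if st[i,4]>200: print(c[i].round(),np.nanmedian(Q[l==i],0).round(4),[np.round(v,1) for v in cv2.minAreaRect((Q[l==i][:,:2]*1000).astype(np.float32))])
E
python3 wl.py w6 0.014 0.04
```

```text
clock: 26.23
tool_pos: [0.4768, -0.1771, 0.1751]
eef_rot: [-0.707, 0.028, -0.027, 0.707]
contact_force: [0.7, 0.4, 1.1]
opening: 0.68
clock: 27.23
tool_pos: [0.4677, -0.3216, 0.175]
eef_rot: [0.615, -0.35, 0.349, -0.615]
contact_force: [-1.2, -0.7, -0.2]
opening: 0.678
clock: 27.73
tool_pos: [0.468, -0.3216, 0.1752]
eef_rot: [0.528, -0.471, 0.47, -0.528]
contact_force: [-0.0, -0.3, -1.2]
opening: 0.683
clock 27.73 pos [ 0.468 -0.322  0.175] F [-0.  -0.3 -1.2] op 60.2
shift in cur axes mm [ 5.6 -4.8  1.4] in final axes [ 5.6 -4.8  1.4] turn [ 0.001  0.01  -0.   ]
[282.   9.] [ 0.6075 -0.2825  0.0163] [array([ 608. , -282.1]), array([11.8, 12.8]), np.float64(87.7)]
[327. 206.] [ 0.4811 -0.3274  0.0251] [array([ 469.7, -328.5]), array([200.4,  26.1]), np.float64(5.8)]
```

View pics/w6.png

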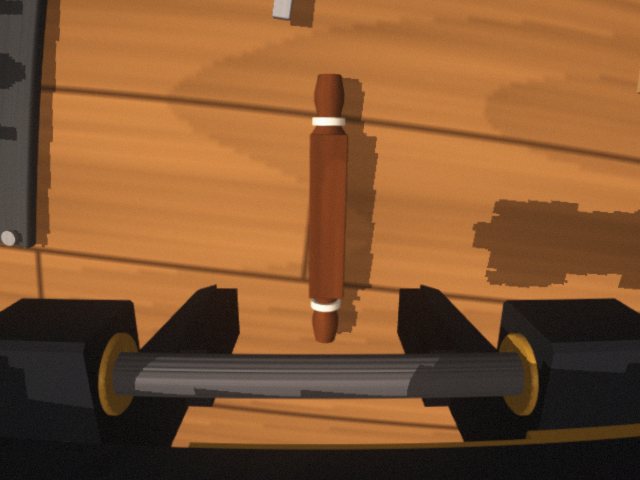

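The beam lies centred between the open fingers, with its ends at (329,75) and (325,340). I'll take a wrist moment baseline before grasping so the balance point can be estimated in hand.

```bash
cat > mom.py <<'E'
from plant import r
import numpy as np,sys
from h import R
M=[];F=[]
for i in range(40):
    r.snapshot("wrist");s=r.get_state();A=R.from_quat(s["eef_rot"]).inv()
    M.append(A.apply(s["moment"]));F.append(A.apply(s["contact_force"]))
M=np.array(M);F=np.array(F)
print("clock",s["clock"],"tool-axes moment",M.mean(0).round(4),"sd",M.std(0).round(4),"F",F.mean(0).round(3),"sdF",F.std(0).round(2))
E
python3 -m inch '[[6,0,2,0,0.008,0],[0,0,0,0,0,0],[0,0,0,0,0,0],[0,0,0,0,0,0]]'; python3 mom.py;python3 g.py 0.470 -0.328 0.004 -84.2
```

```text
clock: 28.12
tool_pos: [0.4711, -0.3277, 0.1757]
eef_rot: [-0.525, 0.473, -0.473, 0.526]
contact_force: [-0.9, -1.0, -0.4]
opening: 0.68
clock 30.1167 tool-axes moment [-0.0109  0.0008  0.0124] sd [0.0329 0.0305 0.0292] F [-0.113  0.069  0.105] sdF [0.64 0.39 0.48]
clock 30.12 pos [ 0.471 -0.328  0.176] F [-0.3  1.   0.4] op 59.9
shift in cur axes mm [  0.3 171.7  -1.2] in final axes [  0.4 171.7  -1.2] turn [-0.     0.004  0.   ]
```

```bash
python3 -m inch '[[0,20,0,0,0,0],[0,30,0,0,0,0],[0,30,0,0,0,0],[0,30,0,0,0,0],[0,25,0,0,0,0],[0,15,0,0,0,0],[0,8,0,0,0,0],[0,0,0,0,0,0],[0,0,0,0,0,0],[0,0,0,0,0,0]]'; python3 g.py 0.470 -0.328 0.004 -84.2
```

```text
clock: 30.95
tool_pos: [0.4719, -0.3281, 0.0189]
eef_rot: [-0.525, 0.472, -0.474, 0.526]
contact_force: [-0.2, 0.6, -0.4]
opening: 0.68
clock 30.95 pos [ 0.472 -0.328  0.019] F [-0.2  0.6 -0.4] op 59.9
shift in cur axes mm [-0.3 14.9 -1.9] in final axes [-0.3 14.9 -1.9] turn [-0.002  0.003  0.001]
```

```bash
python3 -m inch '[[0,6,-2,0,0,0],[0,5,0,0,0,0],[0,3,0,0,0,0],[0,0,0,0,0,0],[0,0,0,0,0,0]]'; python3 g.py 0.470 -0.328 0.004 -84.2; python3 -m inch '[[0,0,0,0,0,0],[0,0,0,0,0,0],[0,0,0,0,0,0],[0,0,0,0,0,0],[0,0,0,0,0,0],[0,0,0,0,0,0],[0,0,0,0,0,0]]' 15 40;python3 g.py 0.470 -0.328 0.004 -84.2
```

```text
clock: 31.37
tool_pos: [0.4691, -0.3277, 0.0036]
eef_rot: [0.526, -0.473, 0.473, -0.525]
contact_force: [0.3, 0.1, 0.6]
opening: 0.684
clock 31.37 pos [ 0.469 -0.328  0.004] F [0.3 0.1 0.6] op 60.2
shift in cur axes mm [ 0.4 -0.4  0.9] in final axes [ 0.4 -0.4  0.9] turn [ 0.     0.004 -0.   ]
clock: 31.95
tool_pos: [0.4692, -0.3279, 0.0038]
eef_rot: [0.525, -0.473, 0.473, -0.525]
contact_force: [-0.0, -0.3, 0.4]
opening: 0.29
clock 31.95 pos [ 0.469 -0.328  0.004] F [-0.  -0.3  0.4] op 25.6
shift in cur axes mm [ 0.2 -0.2  0.8] in final axes [ 0.2 -0.2  0.8] turn [-0.     0.003  0.   ]
```

```bash
python3 -m inch '[[0,-8,0,0,0,0],[0,-16,0,0,0,0],[0,-25,0,0,0,0],[0,-30,0,0,0,0],[0,-30,0,0,0,0],[0,-28,0,0,0,0],[0,-20,0,0,0,0],[0,-10,0,0,0,0],[0,-5,0,0,0,0],[0,0,0,0,0,0],[0,0,0,0,0,0],[0,0,0,0,0,0]]'; python3 g.py 0.470 -0.328 0.176 -84.2; python3 mom.py; python3 mom.py;python3 wl.py w7 0.16 0.24
```

```text
clock: 32.95
tool_pos: [0.4682, -0.3271, 0.1742]
eef_rot: [0.526, -0.474, 0.472, -0.525]
contact_force: [0.3, -0.6, -3.8]
opening: 0.289
clock 32.95 pos [ 0.468 -0.327  0.174] F [ 0.3 -0.6 -3.8] op 25.4
shift in cur axes mm [ 1.1 -1.8  1.7] in final axes [ 1.1 -1.8  1.7] turn [ 0.003  0.004 -0.002]
clock 34.95 tool-axes moment [-0.0354 -0.0054  0.0176] sd [0.0324 0.0348 0.03  ] F [-0.074  3.432  0.113] sdF [0.47 0.51 0.46]
clock 36.95 tool-axes moment [-0.0284  0.0022  0.0127] sd [0.0369 0.0262 0.0268] F [-0.01   3.42  -0.024] sdF [0.51 0.49 0.53]
[318. 216.] [ 0.5048 -0.3232  0.197 ] [array([ 515., -332.]), array([ 56.4, 108.4]), np.float64(83.0)]
[244. 412.] [ 0.4617 -0.3091  0.2291] [array([ 465.7, -312.2]), array([18.8,  7.9]), np.float64(5.9)]
[318. 420.] [ 0.4378 -0.3318  0.1974] [array([ 437.4, -331.9]), array([21.5, 26.3]), np.float64(5.8)]
[392. 413.] [ 0.4655 -0.3488  0.2293] [array([ 469.5, -345.4]), array([19.2,  7.9]), np.float64(5.3)]
```

View pics/w7.png

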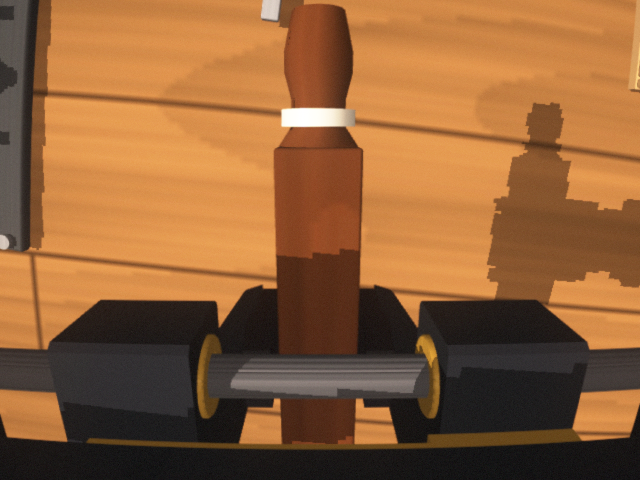

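Beam is held level. The moment change of about -0.021 Nm puts the balance point roughly 6 mm beyond the TCP along tool +z. Now to the stand.

```bash
python3 -m inch '[[0,0,0,0,0.06,0],[0,0,0,0,0.06,0],[0,0,0,0,0.05,0],[0,0,0,0,0.0,0],[0,0,0,0,0,0]]'; python3 g.py 0.546 -0.0306 0.174 -94
```

```text
clock: 37.42
tool_pos: [0.4692, -0.3277, 0.1757]
eef_rot: [0.484, -0.516, 0.516, -0.484]
contact_force: [-0.7, 0.6, -2.2]
opening: 0.291
clock 37.42 pos [ 0.469 -0.328  0.176] F [-0.7  0.6 -2.2] op 25.7
shift in cur axes mm [-301.3    1.7   57.8] in final axes [-301.7    1.7   55.9] turn [0.    0.006 0.   ]
```

```bash
python3 -m inch '[[-10,0,2,0,0.003,0],[-20,0,4,0,0.003,0],[-30,0,6,0,0,0],[-32,0,6,0,0,0],[-32,0,6,0,0,0],[-32,0,6,0,0,0],[-32,0,6,0,0,0],[-32,0,6,0,0,0],[-32,0,6,0,0,0],[-27,0,5,0,0,0],[-15,0,3,0,0,0],[-7,0,0,0,0,0]]';python3 -m inch '[[0,0,0,0,0,0],[0,0,0,0,0,0],[0,0,0,0,0,0]]'; python3 g.py 0.546 -0.0306 0.095 -94; python3 wl.py w8 0.16 0.24
```

```text
clock: 38.42
tool_pos: [0.5472, -0.0264, 0.1758]
eef_rot: [-0.483, 0.516, -0.515, 0.485]
contact_force: [-0.1, 0.4, -3.3]
opening: 0.289
clock: 38.67
tool_pos: [0.5457, -0.0335, 0.1757]
eef_rot: [0.482, -0.518, 0.518, -0.481]
contact_force: [-0.1, 0.4, -3.3]
opening: 0.294
clock 38.67 pos [ 0.546 -0.034  0.176] F [-0.1  0.4 -3.3] op 25.9
shift in cur axes mm [-3.1 80.7  0.1] in final axes [-3.  80.7  0.1] turn [ 0.001 -0.004  0.002]
[318. 216.] [ 0.5815 -0.0383  0.1969] [array([591.3, -29.7]), array([108.3,  56.6]), np.float64(8.7)]
[244. 412.] [ 0.5415 -0.0141  0.2293] [array([545.2, -17.6]), array([ 8.1, 19.3]), np.float64(84.6)]
[318. 420.] [ 0.5143 -0.032   0.1974] [array([513.7, -31.9]), array([26.2, 21.1]), np.float64(85.4)]
[393. 412.] [ 0.5387 -0.0541  0.2295] [array([543. , -50.9]), array([ 7.8, 19.1]), np.float64(85.5)]
```

View pics/w8.png

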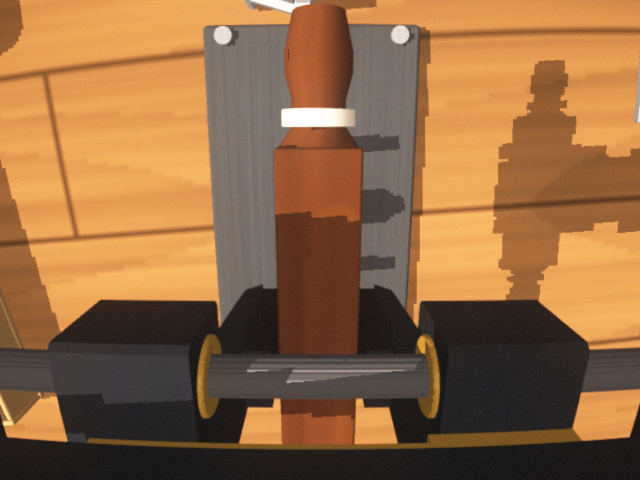

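```bash
python3 -m inch '[[-2,10,0,0,0,0],[0,20,0,0,0,0],[0,25,0,0,0,0],[0,16,0,0,0,0],[0,9,0,0,0,0],[0,5,0,0,0,0],[0,0,0,0,0,0],[0,0,0,0,0,0],[0,0,0,0,0,0]]'; python3 mom.py; python3 mom.py; python3 g.py 0.546 -0.0306 0.079 -94
```

```text
clock: 39.47
tool_pos: [0.5472, -0.0296, 0.0916]
eef_rot: [0.481, -0.517, 0.518, -0.482]
contact_force: [0.4, 0.7, -3.2]
opening: 0.292
clock 41.4667 tool-axes moment [-0.0447  0.0019  0.033 ] sd [0.0268 0.0351 0.0306] F [0.067 3.482 0.128] sdF [0.47 0.5  0.51]
clock 43.4667 tool-axes moment [-0.0404 -0.0075  0.031 ] sd [0.0336 0.0272 0.0287] F [0.14  3.398 0.15 ] sdF [0.41 0.5  0.54]
clock 43.47 pos [ 0.546 -0.029  0.091] F [ 1.  -0.8 -4.2] op 26.0
shift in cur axes mm [ 1.1 11.7 -0.4] in final axes [ 1.1 11.7 -0.4] turn [-0.    -0.001  0.   ]
```

```bash
python3 -m inch '[[1,4,-1,0,0,0],[0,4,-1,0,0,0],[0,2,0,0,0,0],[0,0,0,0,0,0],[0,0,0,0,0,0]]'; python3 g.py 0.544 -0.0306 0.079 -94;  python3 -m inch '[[0,1,0,0,0,0],[0,0,0,0,0,0],[0,0,0,0,0,0]]';python3 g.py 0.544 -0.0306 0.079 -94
```

```text
clock: 43.88
tool_pos: [0.5442, -0.0303, 0.0804]
eef_rot: [-0.482, 0.518, -0.517, 0.482]
contact_force: [-0.8, 0.2, -3.5]
opening: 0.292
clock 43.88 pos [ 0.544 -0.03   0.08 ] F [-0.8  0.2 -3.5] op 25.7
shift in cur axes mm [ 0.3  1.4 -0.1] in final axes [ 0.3  1.4 -0.2] turn [ 0.001 -0.001  0.   ]
clock: 44.13
tool_pos: [0.5445, -0.0303, 0.0797]
eef_rot: [0.482, -0.517, 0.518, -0.482]
contact_force: [-0.4, -0.6, -4.3]
opening: 0.294
clock 44.13 pos [ 0.544 -0.03   0.08 ] F [-0.4 -0.6 -4.3] op 25.9
shift in cur axes mm [ 0.3  0.7 -0.4] in final axes [ 0.3  0.7 -0.4] turn [-0.    -0.001  0.   ]
```

```bash
for i in 1 ; do python3 -m inch '[[0,1,0,0,0,0],[0,0,0,0,0,0],[0,0,0,0,0,0]]';  python3 -m inch '[[0,1,0,0,0,0],[0,0,0,0,0,0],[0,0,0,0,0,0]]'; done
```

```text
clock: 44.38
tool_pos: [0.5446, -0.0303, 0.0788]
eef_rot: [0.482, -0.517, 0.518, -0.482]
contact_force: [0.3, 0.1, -2.9]
opening: 0.29
clock: 44.63
tool_pos: [0.5446, -0.0303, 0.0787]
eef_rot: [0.482, -0.517, 0.518, -0.482]
contact_force: [-1.4, -0.2, 7.0]
opening: 0.296
```

```bash
python3 -m inch '[[0,-0.7,0,0,0,0],[0,0,0,0,0,0]]'; python3 -m inch '[[0,0,0,0,0,0],[0,0,0,0,0,0],[0,0,0,0,0,0]]' 36; python3 -m inch '[[0,0,0,0,0,0],[0,0,0,0,0,0],[0,0,0,0,0,0],[0,0,0,0,0,0],[0,0,0,0,0,0],[0,0,0,0,0,0],[0,0,0,0,0,0],[0,0,0,0,0,0],[0,0,0,0,0,0]]'
cat > tilt.py <<'E'
import sys
from plant import r
from h import *
# beam tilt + position from top, scene
ax=np.array([np.cos(np.deg2rad(-4)),np.sin(np.deg2rad(-4))]);nx=np.array([-ax[1],ax[0]]);k=np.array([.552,-.031])
for n in("top","scene"):
    d=r.snapshot(n);cv2.imwrite(f"pics/{n}_{sys.argv[1]}.png",d["img"][:,:,::-1]);Q=cloud(d);I=d["img"].astype(int)
    u=(Q[...,:2]-k)@ax;v=(Q[...,:2]-k)@nx;z=Q[...,2]
    dark=(I[...,0]>I[...,2]*1.3)&(I[...,0]<190)
    m=(abs(u)<.13)&(abs(v)<.02)&(z>.055)&(z<.14)&dark
    L=u[m].min(),u[m].max()
    s=m&(abs(v)<.009)&(abs(u)<.055)
    if s.sum()>30:
        # upper surface only
        p=np.polyfit(u[s],z[s],1)
        for _ in range(4):
            e=z[s]-np.polyval(p,u[s]);g=abs(e)<.004;p=np.polyfit(u[s][g],z[s][g],1)
        print(n,"n",s.sum(),"slope",p[0].round(4),"z0",p[1].round(4),"u extents",np.round(L,4),"v med",np.median(v[s]).round(4))
E
python3 tilt.py a; python3 wl.py w9 0.08 0.115
```

```text
clock: 44.8
tool_pos: [0.5445, -0.0303, 0.0788]
eef_rot: [0.482, -0.517, 0.518, -0.482]
contact_force: [-1.4, 0.7, 2.5]
opening: 0.292
clock: 45.05
tool_pos: [0.5446, -0.0303, 0.0784]
eef_rot: [0.482, -0.517, 0.518, -0.482]
contact_force: [-0.3, 0.5, 0.1]
opening: 0.406
clock: 45.8
tool_pos: [0.5444, -0.0303, 0.0784]
eef_rot: [0.482, -0.517, 0.518, -0.482]
contact_force: [-0.5, -0.4, -0.6]
opening: 0.411
[318. 197.] [ 0.5889 -0.0349  0.0956] [array([593.9, -34.7]), array([ 26.2, 107.7]), np.float64(85.8)]
[243. 317.] [ 0.5552 -0.0084  0.0997] [array([550.3, -10. ]), array([25.8, 12.6]), np.float64(35.8)]
[393. 317.] [ 0.552  -0.0552  0.0995] [array([547.5, -53. ]), array([12.1, 25.2]), np.float64(45.4)]
[318. 420.] [ 0.5176 -0.0293  0.106 ] [array([517.4, -29.3]), array([26.3, 18.5]), np.float64(84.4)]Traceback (most recent call last):
  File "tilt.py", line 11, in <module>
    L=u[m].min(),u[m].max()
      ~~~~~~~~^^
    return umr_minimum(a, axis, None, out, keepdims, initial, where)
ValueError: zero-size array to reduction operation minimum which has no identity
```

```bash
python3 -c "
import cv2
a=cv2.imread('pics/scene_a.png')[120:320,200:460];cv2.imwrite('pics/sa.png',cv2.resize(a,None,fx=3,fy=3))"
```

```text
[ WARN:0@0.007] global loadsave.cpp:275 findDecoder imread_('pics/scene_a.png'): can't open/read file: check file path/integrity
Traceback (most recent call last):
TypeError: 'NoneType' object is not subscriptable
```

View pics/w9.png

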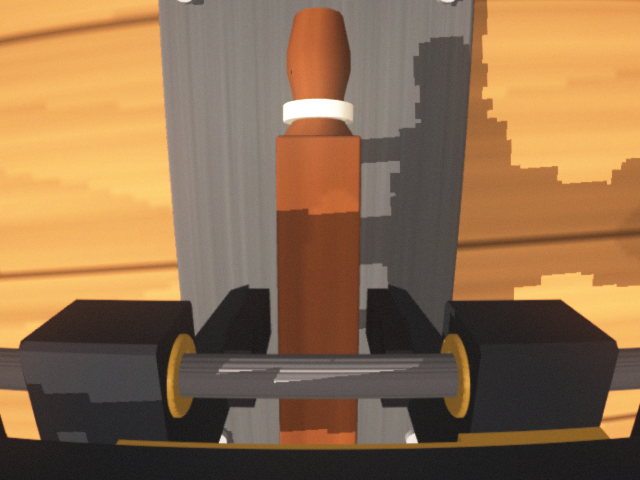

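The far end of the beam is down (slope about -0.146), so the balance point lies further out than I set it. I'll take a moment baseline at this same pose with the hand free.

```bash
python3 mom.py;python3 mom.py
```

```text
clock 47.9 tool-axes moment [-0.0147  0.003   0.0166] sd [0.0312 0.0257 0.0277] F [ 0.015 -0.012  0.04 ] sdF [0.39 0.45 0.55]
clock 49.9 tool-axes moment [-0.0078  0.0058  0.023 ] sd [0.0249 0.0323 0.0276] F [0.115 0.152 0.118] sdF [0.44 0.52 0.45]
```

```bash
python3 -m inch '[[0,0,0,-0.073,0,0],[0,0,0,-0.073,0,0],[0,0,0,0,0,0],[0,0,0,0,0,0]]';  python3 -m inch '[[0,0,0,0,0,0],[0,0,0,0,0,0],[0,0,0,0,0,0],[0,0,0,0,0,0]]' 15 40; python3 -m inch '[[0,-4,0,0,0,0],[0,-6,0,0,0,0],[0,-5,0,0,0,0],[0,0,0,0.05,0,0],[0,0,0,0.05,0,0],[0,0,0,0.046,0,0],[0,0,0,0,0,0],[0,0,0,0,0,0]]'; python3 g.py 0.539 -0.0306 0.080 -94;python3 wl.py w10 0.08 0.13
```

```text
clock: 50.23
tool_pos: [0.5451, -0.0304, 0.0781]
eef_rot: [-0.515, 0.553, -0.479, 0.446]
contact_force: [-0.7, 0.2, -0.2]
opening: 0.408
clock: 50.57
tool_pos: [0.5433, -0.0303, 0.0784]
eef_rot: [-0.516, 0.554, -0.478, 0.445]
contact_force: [-0.5, -0.5, -0.9]
opening: 0.289
clock: 51.23
tool_pos: [0.5463, -0.0304, 0.0937]
eef_rot: [-0.482, 0.518, -0.517, 0.482]
contact_force: [-0.3, -0.5, -3.9]
opening: 0.291
clock 51.23 pos [ 0.546 -0.03   0.094] F [-0.3 -0.5 -3.9] op 25.7
shift in cur axes mm [ 0.7 13.7 -7.2] in final axes [ 0.7 13.7 -7.2] turn [ 0.001 -0.001  0.   ]
[318. 205.] [ 0.5873 -0.0351  0.1169] [array([592.8, -26.6]), array([109.8,  56.3]), np.float64(8.6)]
[318. 420.] [ 0.5165 -0.0291  0.1174] [array([515.9, -29.1]), array([26.3, 20.7]), np.float64(85.9)]
```

View pics/w10.png

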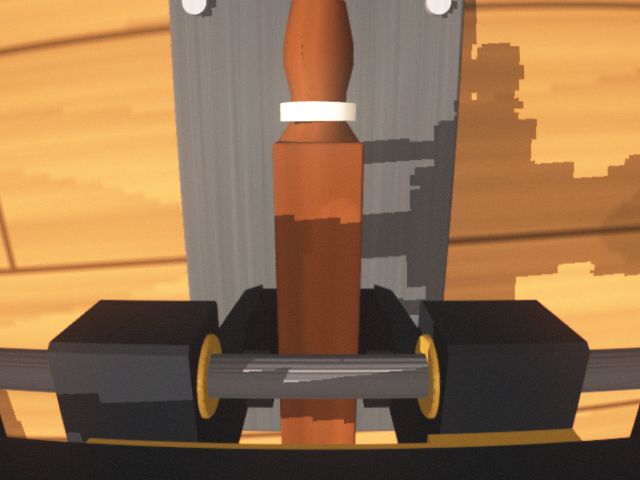

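```bash
python3 -m inch '[[0.7,3,-3.5,0,0,0],[0,5,-3.5,0,0,0],[0,4,0,0,0,0],[0,0,0,0,0,0],[0,0,0,0,0,0]]'; python3 -m inch '[[0,1.5,0,0,0,0],[0,0,0,0,0,0],[0,0,0,0,0,0]]';  python3 -m inch '[[0,1,0,0,0,0],[0,0,0,0,0,0],[0,0,0,0,0,0]]'; python3 -m inch '[[0,1,0,0,0,0],[0,0,0,0,0,0],[0,0,0,0,0,0]]'
```

```text
clock: 51.7
tool_pos: [0.5394, -0.0307, 0.0807]
eef_rot: [-0.482, 0.518, -0.517, 0.482]
contact_force: [-1.3, -0.0, -3.9]
opening: 0.293
clock: 51.95
tool_pos: [0.5397, -0.0306, 0.0798]
eef_rot: [0.482, -0.517, 0.518, -0.482]
contact_force: [0.6, 0.4, -3.8]
opening: 0.285
clock: 52.2
tool_pos: [0.5396, -0.0307, 0.0788]
eef_rot: [0.482, -0.517, 0.518, -0.482]
contact_force: [0.0, 0.2, -4.1]
opening: 0.292
clock: 52.45
tool_pos: [0.5395, -0.0306, 0.0777]
eef_rot: [-0.482, 0.517, -0.517, 0.482]
contact_force: [-1.0, 0.3, -3.5]
opening: 0.287
```

```bash
python3 -m inch '[[0,0.7,0,0,0,0],[0,0,0,0,0,0],[0,0,0,0,0,0]]'; python3 -m inch '[[0,0,0,0,0,0],[0,0,0,0,0,0],[0,0,0,0,0,0]]' 36; python3 -m inch '[[0,0,0,0,0,0],[0,0,0,0,0,0],[0,0,0,0,0,0],[0,0,0,0,0,0],[0,0,0,0,0,0],[0,0,0,0,0,0],[0,0,0,0,0,0],[0,0,0,0,0,0],[0,0,0,0,0,0]]';python3 wl.py w11 0.08 0.125
```

```text
clock: 52.7
tool_pos: [0.5395, -0.0306, 0.077]
eef_rot: [-0.482, 0.517, -0.517, 0.482]
contact_force: [-0.3, -0.5, -2.9]
opening: 0.29
clock: 52.95
tool_pos: [0.54, -0.0307, 0.0774]
eef_rot: [0.482, -0.517, 0.518, -0.482]
contact_force: [0.4, -0.4, -0.3]
opening: 0.415
clock: 53.7
tool_pos: [0.5395, -0.0307, 0.077]
eef_rot: [0.482, -0.517, 0.517, -0.482]
contact_force: [-0.5, -0.2, -0.1]
opening: 0.407
[318. 186.] [ 0.5883 -0.0354  0.1002] [array([588.2, -35. ]), array([ 26.2, 107.6]), np.float64(85.9)]
[237. 325.] [ 0.5505 -0.0078  0.104 ] [array([545.7, -10.2]), array([25.7, 12.8]), np.float64(37.5)]
[399. 324.] [ 0.5472 -0.0566  0.1038] [array([542.6, -53.6]), array([12.6, 25.4]), np.float64(44.6)]
[238. 403.] [ 0.5336 -0.0088  0.1215] [array([533.9,  -9.3]), array([7.8, 6.9]), np.float64(85.0)]
[318. 420.] [ 0.5091 -0.0295  0.0999] [array([508.8, -29.4]), array([26.3, 21. ]), np.float64(86.0)]
[397. 403.] [ 0.5305 -0.0531  0.1215] [array([530.8, -52.7]), array([8.1, 7.1]), np.float64(87.4)]
```

View pics/w11.png

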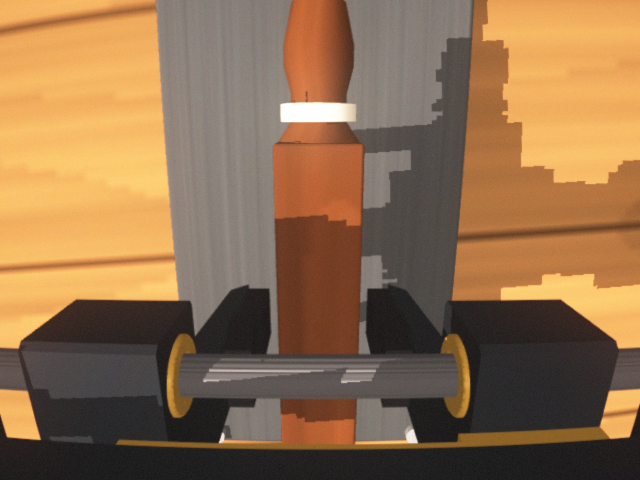

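The beam now sits level by itself, with its top at z 0.100 at both ends. To learn the margin I'll probe +2.5 mm along the stand, then centre it.

```bash
python3 -m inch '[[0,0,0,0,0,0],[0,0,0,0,0,0],[0,0,0,0,0,0],[0,0,0,0,0,0]]' 15 40; python3 -m inch '[[0,-3,0,0,0,0],[0,-3,0,0,0,0],[0,0,2.5,0,0,0],[0,0,0,0,0,0],[0,0,0,0,0,0],[0,0,0,0,0,0]]'; python3 mom.py; python3 -m inch '[[0,3,0,0,0,0],[0,2,0,0,0,0],[0,0.8,0,0,0,0],[0,0,0,0,0,0],[0,0,0,0,0,0]]'; python3 -m inch '[[0,0.6,0,0,0,0],[0,0,0,0,0,0],[0,0,0,0,0,0]]'
```

```text
clock: 54.08
tool_pos: [0.5396, -0.0307, 0.0771]
eef_rot: [0.482, -0.517, 0.518, -0.482]
contact_force: [0.8, -0.3, -0.1]
opening: 0.294
clock: 54.58
tool_pos: [0.5419, -0.0308, 0.0829]
eef_rot: [-0.482, 0.518, -0.517, 0.482]
contact_force: [0.0, 0.3, -3.1]
opening: 0.295
clock 56.5833 tool-axes moment [-0.05   -0.0081  0.0278] sd [0.0271 0.0337 0.0358] F [-0.028  3.315  0.105] sdF [0.5  0.38 0.51]
clock: 57.0
tool_pos: [0.542, -0.0309, 0.0771]
eef_rot: [-0.482, 0.517, -0.517, 0.482]
contact_force: [0.0, -0.4, -3.2]
opening: 0.292
clock: 57.25
tool_pos: [0.542, -0.0309, 0.077]
eef_rot: [0.482, -0.517, 0.518, -0.482]
contact_force: [-1.2, -0.6, 2.7]
opening: 0.291
```

```bash
python3 -m inch '[[0,-0.4,0,0,0,0],[0,0,0,0,0,0],[0,0,0,0,0,0]]'; python3 -m inch '[[0,0,0,0,0,0],[0,0,0,0,0,0],[0,0,0,0,0,0]]' 36; python3 -m inch '[[0,0,0,0,0,0],[0,0,0,0,0,0],[0,0,0,0,0,0],[0,0,0,0,0,0],[0,0,0,0,0,0],[0,0,0,0,0,0],[0,0,0,0,0,0],[0,0,0,0,0,0],[0,0,0,0,0,0],[0,0,0,0,0,0],[0,0,0,0,0,0],[0,0,0,0,0,0]]';python3 wl.py w12 0.08 0.125
```

```text
clock: 57.5
tool_pos: [0.542, -0.0309, 0.0771]
eef_rot: [0.482, -0.517, 0.518, -0.482]
contact_force: [-1.1, -0.2, 1.3]
opening: 0.292
clock: 57.75
tool_pos: [0.5424, -0.0309, 0.0771]
eef_rot: [0.482, -0.517, 0.518, -0.482]
contact_force: [-0.7, 0.2, 0.3]
opening: 0.407
clock: 58.75
tool_pos: [0.542, -0.0308, 0.0771]
eef_rot: [0.482, -0.517, 0.518, -0.482]
contact_force: [0.2, 0.6, -0.2]
opening: 0.406
[318. 193.] [ 0.5878 -0.0355  0.0957] [array([592.8, -35.3]), array([ 26.3, 108.3]), np.float64(86.0)]
[237. 324.] [ 0.553  -0.008   0.1039] [array([548.1, -10.7]), array([26. , 12.6]), np.float64(34.8)]
[399. 324.] [ 0.5498 -0.0568  0.1039] [array([544.9, -53.7]), array([12.3, 26. ]), np.float64(46.0)]
[238. 403.] [ 0.5362 -0.0089  0.1217] [array([535.9,  -9.4]), array([7.9, 6.8]), np.float64(81.7)]
[318. 420.] [ 0.5165 -0.0299  0.1062] [array([515.9, -29.9]), array([26.3, 18.5]), np.float64(85.9)]
[397. 403.] [ 0.533  -0.0533  0.1215] [array([533.1, -52.9]), array([8. , 6.8]), np.float64(85.9)]
```

The probe tipped it, so the balanced spot was near the +x side of the land. I'll regrip and set it about 1.75 mm the other side of that spot.

```bash
python3 -m inch '[[0,0,0,-0.073,0,0],[0,0,0,-0.073,0,0],[0,0,0,0,0,0],[0,0,0,0,0,0]]';  python3 -m inch '[[0,0,0,0,0,0],[0,0,0,0,0,0],[0,0,0,0,0,0],[0,0,0,0,0,0]]' 15 40; python3 -m inch '[[0,-4,0,0,0,0],[0,-6,0,0,0,0],[0,-5,0,0,0,0],[0,0,0,0.05,0,0],[0,0,0,0.05,0,0],[0,0,0,0.046,0,0],[0,0,0,0,0,0],[0,0,0,0,0,0]]'; python3 g.py 0.5378 -0.031 0.080 -94;python3 wl.py w13 0.08 0.13
```

```text
clock: 59.13
tool_pos: [0.5427, -0.0309, 0.0767]
eef_rot: [-0.515, 0.553, -0.479, 0.446]
contact_force: [0.2, 0.3, 0.1]
opening: 0.411
clock: 59.47
tool_pos: [0.541, -0.0308, 0.077]
eef_rot: [-0.516, 0.554, -0.478, 0.445]
contact_force: [-1.2, -0.7, -0.9]
opening: 0.293
clock: 60.13
tool_pos: [0.5439, -0.0309, 0.0924]
eef_rot: [-0.482, 0.518, -0.517, 0.482]
contact_force: [0.5, -0.3, -3.1]
opening: 0.293
clock 60.13 pos [ 0.544 -0.031  0.092] F [ 0.5 -0.3 -3.1] op 25.8
shift in cur axes mm [ 0.5 12.4 -6.1] in final axes [ 0.5 12.4 -6.1] turn [ 0.001 -0.001  0.   ]
[318. 204.] [ 0.5855 -0.0356  0.1172] [array([591. , -27.1]), array([109.5,  56.5]), np.float64(8.6)]
[318. 420.] [ 0.5154 -0.0298  0.1177] [array([514.9, -29.9]), array([26.2, 20.9]), np.float64(84.9)]
```

```bash
python3 -m inch '[[0.5,3,-3.5,0,0,0],[0,5,-3.4,0,0,0],[0,4,0,0,0,0],[0,0,0,0,0,0],[0,0,0,0,0,0]]'; python3 -m inch '[[0,1.5,0,0,0,0],[0,0,0,0,0,0],[0,0,0,0,0,0]]';  python3 -m inch '[[0,1,0,0,0,0],[0,0,0,0,0,0],[0,0,0,0,0,0]]'; python3 -m inch '[[0,0.6,0,0,0,0],[0,0,0,0,0,0],[0,0,0,0,0,0]]'
```

```text
clock: 60.6
tool_pos: [0.5371, -0.031, 0.0793]
eef_rot: [-0.482, 0.518, -0.517, 0.482]
contact_force: [0.2, -0.5, -3.4]
opening: 0.293
clock: 60.85
tool_pos: [0.5374, -0.031, 0.0784]
eef_rot: [0.482, -0.517, 0.518, -0.482]
contact_force: [-1.2, 0.8, -3.2]
opening: 0.292
clock: 61.1
tool_pos: [0.5373, -0.031, 0.0774]
eef_rot: [0.482, -0.517, 0.518, -0.482]
contact_force: [0.5, 0.4, -3.0]
opening: 0.292
clock: 61.35
tool_pos: [0.5373, -0.031, 0.0768]
eef_rot: [0.482, -0.517, 0.518, -0.482]
contact_force: [-0.1, -0.2, -3.8]
opening: 0.292
```

```bash
python3 -m inch '[[0,0.5,0,0,0,0],[0,0,0,0,0,0],[0,0,0,0,0,0]]'; python3 -m inch '[[0,0.4,0,0,0,0],[0,0,0,0,0,0],[0,0,0,0,0,0]]'
```

```text
clock: 61.6
tool_pos: [0.5373, -0.031, 0.0763]
eef_rot: [0.482, -0.517, 0.517, -0.482]
contact_force: [-0.2, -0.3, -3.1]
opening: 0.292
clock: 61.85
tool_pos: [0.5373, -0.031, 0.0759]
eef_rot: [0.482, -0.517, 0.517, -0.482]
contact_force: [-0.8, 0.6, -3.2]
opening: 0.293
```

```bash
python3 -m inch '[[0,0.5,0,0,0,0],[0,0,0,0,0,0],[0,0,0,0,0,0]]'; python3 -m inch '[[0,0,0,0,0,0],[0,0,0,0,0,0],[0,0,0,0,0,0]]' 36; python3 -m inch '[[0,0,0,0,0,0],[0,0,0,0,0,0],[0,0,0,0,0,0],[0,0,0,0,0,0],[0,0,0,0,0,0],[0,0,0,0,0,0],[0,0,0,0,0,0],[0,0,0,0,0,0],[0,0,0,0,0,0],[0,0,0,0,0,0],[0,0,0,0,0,0],[0,0,0,0,0,0]]';python3 wl.py w14 0.08 0.125
python3 - <<'E'
from plant import r
from h import *
d=r.snapshot("wrist");K=d["mtx"]
def ring(f,pos):
    I=cv2.imread(f).astype(int);m=(I.min(2)>170);m[:60]=0;m[150:]=0;m[:,:270]=0;m[:,370:]=0
    v,u=np.nonzero(m);uv=[[u.mean(),v.mean()]]
    p=cv2.undistortPoints(np.array(uv).reshape(-1,1,2),K,np.array([float(d["k1"]),0,0,0,0.])).ravel()
    s=dict(r.get_state());T=toolT(s);T[:3,3]=pos
    M=T@d["tool_from_camera"];D=M[:3,:3]@np.r_[p,1];t=(.098-M[2,3])/D[2];print(f,len(u),uv,(M[:3,3]+t*D).round(4))
ring("pics/w11.png",[.5395,-.0307,.077]);ring("pics/w14.png",r.get_state()["tool_pos"])
E
```

```text
clock: 62.1
tool_pos: [0.5373, -0.031, 0.0754]
eef_rot: [0.482, -0.517, 0.517, -0.482]
contact_force: [-0.3, 0.6, -3.1]
opening: 0.291
clock: 62.35
tool_pos: [0.5377, -0.031, 0.0757]
eef_rot: [0.482, -0.517, 0.518, -0.482]
contact_force: [0.1, -0.0, 0.4]
opening: 0.408
clock: 63.35
tool_pos: [0.5373, -0.031, 0.0754]
eef_rot: [0.482, -0.517, 0.518, -0.482]
contact_force: [0.5, 1.0, -0.0]
opening: 0.409
[318. 183.] [ 0.5881 -0.0359  0.1045] [array([584.5, -35.3]), array([ 26.3, 104.3]), np.float64(85.9)]
[237. 325.] [ 0.5483 -0.0081  0.1029] [array([543.6, -10.5]), array([25.7, 12.3]), np.float64(37.1)]
[399. 325.] [ 0.5451 -0.0572  0.103 ] [array([540.3, -53.8]), array([13. , 26.2]), np.float64(45.7)]
[237. 404.] [ 0.5314 -0.0085  0.1199] [array([532.1,  -9.6]), array([7.9, 8.9]), np.float64(86.0)]
[318. 420.] [ 0.5035 -0.0296  0.094 ] [array([502.9, -29.6]), array([26.1, 23.9]), np.float64(85.7)]
[399. 404.] [ 0.5282 -0.054   0.1199] [array([528.8, -53.1]), array([8.1, 8.3]), np.float64(86.9)]
pics/w11.png 1386 [[np.float64(316.0974025974026), np.float64(111.8961038961039)]] [ 0.6102 -0.0362  0.098 ]
pics/w14.png 1648 [[np.float64(316.0127427184466), np.float64(119.63592233009709)]] [ 0.6059 -0.0363  0.098 ]
```

Now the near end is down, so the beam moved further than planned. I'll regrip with the opposite tilt, level it, and use the white ring as the position reference.

```bash
python3 -m inch '[[0,0,0,0.073,0,0],[0,0,0,0.073,0,0],[0,0,0,0,0,0],[0,0,0,0,0,0]]';  python3 -m inch '[[0,0,0,0,0,0],[0,0,0,0,0,0],[0,0,0,0,0,0],[0,0,0,0,0,0]]' 15 40; python3 -m inch '[[0,-4,0,0,0,0],[0,-6,0,0,0,0],[0,-5,0,0,0,0],[0,0,0,-0.05,0,0],[0,0,0,-0.05,0,0],[0,0,0,-0.046,0,0],[0,0,0,0,0,0],[0,0,0,0,0,0]]'; python3 g.py 0.5378 -0.031 0.080 -94
cat > ring.py <<'E'
import sys
from plant import r
from h import *
s=r.get_state();d=r.snapshot("wrist");cv2.imwrite(f"pics/{sys.argv[1]}.png",d["img"][:,:,::-1])
T=toolT(s);Q=cloud(d,T);I=d["img"].astype(int)
m=(I.min(2)>165)&(Q[...,2]>.07)&(Q[...,2]<.14);m[200:]=0;m[:,:270]=0;m[:,370:]=0
ax=np.array([np.cos(np.deg2rad(-4)),np.sin(np.deg2rad(-4))]);k=np.array([.552,-.031])
P=Q[m];print("ring n",m.sum(),"mean",P.mean(0).round(4),"u",((P[:,:2]-k)@ax).mean().round(4))
Z=Q[...,2];a=(abs(Z-.105)<.03)&(I[...,0]>I[...,2]*1.5)
u=(Q[...,:2]-k)@ax;v=(Q[...,:2]-k)@np.array([-ax[1],ax[0]])
m=a&(abs(v)<.010)&(u>-.06)&(u<.058)&(Z>.085)
p=np.polyfit(u[m],Z[m],1)
for _ in range(4):
    g=abs(Z[m]-np.polyval(p,u[m]))<.003;p=np.polyfit(u[m][g],Z[m][g],1)
print("slope",p[0].round(4),"z at knife",p[1].round(4),"v",np.median(v[m]).round(4))
m2=m&(abs(Z-np.polyval(p,u))<.003)
print("TCP u",((s["tool_pos"][:2]-k)@ax).round(4),"shoulder u",np.percentile(u[m2],99.8).round(4), "tcpz",s["tool_pos"][2].round(4),"clock",s["clock"])
E
python3 ring.py w15
```

```text
clock: 63.78
tool_pos: [0.5362, -0.0309, 0.0753]
eef_rot: [0.446, -0.479, 0.553, -0.515]
contact_force: [1.2, -0.7, -0.3]
opening: 0.411
clock: 64.12
tool_pos: [0.5387, -0.031, 0.0756]
eef_rot: [0.445, -0.478, 0.554, -0.516]
contact_force: [2.5, -1.2, 0.9]
opening: 0.29
clock: 64.78
tool_pos: [0.5354, -0.031, 0.0904]
eef_rot: [0.481, -0.517, 0.518, -0.482]
contact_force: [-0.3, -0.1, -3.6]
opening: 0.292
clock 64.78 pos [ 0.535 -0.031  0.09 ] F [-0.3 -0.1 -3.6] op 25.7
shift in cur axes mm [-0.1 10.4  2.4] in final axes [-0.1 10.4  2.4] turn [-0.001 -0.002 -0.   ]
ring n 1330 mean [ 0.606  -0.0367  0.1097] u 0.0543
slope -0.0047 z at knife 0.1135 v -0.0001
TCP u -0.0165 shoulder u 0.0493 tcpz 0.0904 clock 64.7833
```

```bash
cat > ray.py <<'E'
from plant import r
from h import *
import sys
s=r.get_state();z=np.load("wrist0.npz");d={k:z[k] for k in z.files};K=d["mtx"]
ax=np.array([np.cos(np.deg2rad(-4)),np.sin(np.deg2rad(-4))]);k=np.array([.552,-.031])
def ring(f,pos,zz):
    I=cv2.imread(f).astype(int);m=(I.min(2)>150);m[:50]=0;m[160:]=0;m[:,:270]=0;m[:,370:]=0
    v,u=np.nonzero(m);uv=[[u.mean(),v.mean()]]
    p=cv2.undistortPoints(np.array(uv).reshape(-1,1,2),K,np.array([float(d["k1"]),0,0,0,0.])).ravel()
    T=toolT(s);T[:3,3]=pos
    M=T@d["tool_from_camera"];D=M[:3,:3]@np.r_[p,1];t=(zz-M[2,3])/D[2];P=M[:3,3]+t*D;print(f,len(u),np.round(uv,1),P.round(4),"u",((P[:2]-k)@ax).round(4))
ring("pics/w11.png",[.5395,-.0307,.077],.0967)
ring("pics/w13.png",[.5439,-.0309,.0924],.1135)
ring("pics/w10.png",[.5463,-.0304,.0937],.1132)
ring("pics/w15.png",s["tool_pos"],.1097)
E
python3 ray.py
```

```text
pics/w11.png 1466 [[317.  111.9]] [ 0.6099 -0.0364  0.0967] u 0.0581
pics/w13.png 1488 [[316.3 106.1]] [ 0.6159 -0.0365  0.1135] u 0.0641
pics/w10.png 1448 [[316.6 111. ]] [ 0.617  -0.036   0.1132] u 0.0652
pics/w15.png 1428 [[316.4 112.3]] [ 0.6048 -0.0365  0.1097] u 0.0531
```

```bash
cat >> ray.py <<'E'
print('---')
ring("pics/w9.png",[.5444,-.0303,.0784],.0885)
ring("pics/w12.png",[.542,-.0308,.0771],.0885)
ring("pics/w14.png",[.5373,-.031,.0754],.1045)
E
python3 ray.py
```

```text
pics/w11.png 1466 [[317.  111.9]] [ 0.6099 -0.0364  0.0967] u 0.0581
pics/w13.png 1488 [[316.3 106.1]] [ 0.6159 -0.0365  0.1135] u 0.0641
pics/w10.png 1448 [[316.6 111. ]] [ 0.617  -0.036   0.1132] u 0.0652
pics/w15.png 1428 [[316.4 112.3]] [ 0.6048 -0.0365  0.1097] u 0.0531
---
pics/w9.png 1302 [[316.6 109.2]] [ 0.6159 -0.0359  0.0885] u 0.0641
pics/w12.png 1335 [[316.4 103.9]] [ 0.615  -0.0365  0.0885] u 0.0632
pics/w14.png 1756 [[317.4 119.3]] [ 0.6055 -0.0366  0.1045] u 0.0538
```

View pics/w14.png

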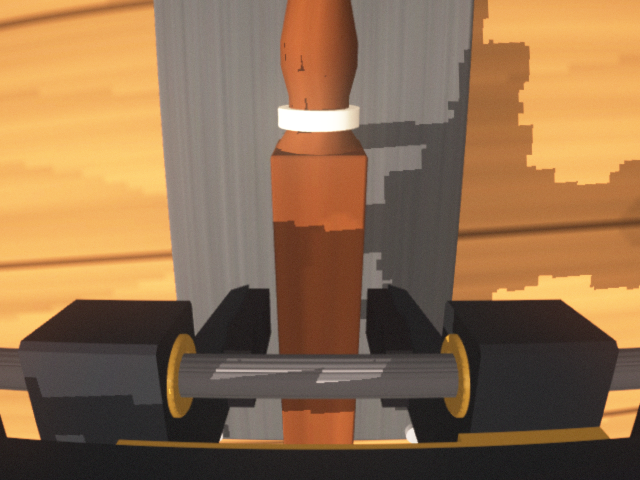

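View pics/w12.png

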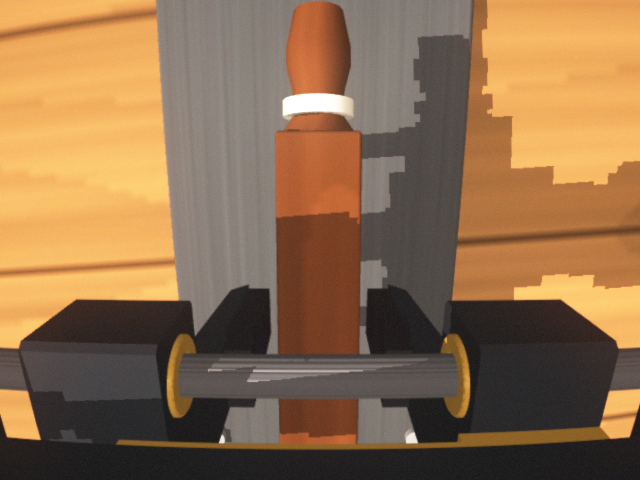

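```bash
python3 -m inch '[[0,4,3,0,0,0],[0,4,3,0,0,0],[0,2.5,0,0,0,0],[0,0,0,0,0,0],[0,0,0,0,0,0],[0,0,0,0,0,0]]'
cat > ray2.py <<'E'
import sys
exec(open('ray.py').read().split('ring("pics/w11')[0])
sn=r.snapshot("wrist");f=f"pics/{sys.argv[1]}.png";cv2.imwrite(f,sn["img"][:,:,::-1]);ring(f,s["tool_pos"],float(sys.argv[2]))
E
python3 ray2.py w16 .099; python3 ring.py w17
```

```text
clock: 65.33
tool_pos: [0.5409, -0.0313, 0.0796]
eef_rot: [-0.482, 0.518, -0.517, 0.482]
contact_force: [-0.3, -0.2, -4.1]
opening: 0.29
pics/w16.png 1428 [[316.6 112.3]] [ 0.6112 -0.0368  0.099 ] u 0.0594
ring n 1347 mean [ 0.6116 -0.037   0.0988] u 0.0599
slope -0.006 z at knife 0.1029 v -0.0001
TCP u -0.011 shoulder u 0.0546 tcpz 0.0797 clock 65.3833
```

```bash
python3 -m inch '[[0,0.5,-0.3,0.008,0,0],[0,0.5,0,0,0,0],[0,0,0,0,0,0],[0,0,0,0,0,0]]';python3 -m inch '[[0,0.5,0,0,0,0],[0,0,0,0,0,0],[0,0,0,0,0,0],[0,0,0,0,0,0]]';python3 -m inch '[[0,0.5,0,0,0,0],[0,0,0,0,0,0],[0,0,0,0,0,0],[0,0,0,0,0,0]]';python3 -m inch '[[0,0.5,0,0,0,0],[0,0,0,0,0,0],[0,0,0,0,0,0],[0,0,0,0,0,0]]'
```

```text
clock: 65.77
tool_pos: [0.5408, -0.0313, 0.0788]
eef_rot: [0.48, -0.515, 0.52, -0.484]
contact_force: [-0.6, 0.8, -3.7]
opening: 0.288
clock: 66.1
tool_pos: [0.5408, -0.0313, 0.0782]
eef_rot: [0.48, -0.515, 0.52, -0.484]
contact_force: [-0.3, -0.5, -3.0]
opening: 0.288
clock: 66.43
tool_pos: [0.5408, -0.0312, 0.0777]
eef_rot: [0.48, -0.515, 0.52, -0.484]
contact_force: [-0.4, -0.3, -3.8]
opening: 0.287
clock: 66.77
tool_pos: [0.5408, -0.0313, 0.0772]
eef_rot: [0.48, -0.515, 0.52, -0.484]
contact_force: [0.4, 0.4, -2.9]
opening: 0.29
```

```bash
python3 -m inch '[[0,0.4,0,0,0,0],[0,0,0,0,0,0],[0,0,0,0,0,0],[0,0,0,0,0,0]]';python3 -m inch '[[0,0.4,0,0,0,0],[0,0,0,0,0,0],[0,0,0,0,0,0],[0,0,0,0,0,0]]'; python3 ring.py w18
```

```text
clock: 67.1
tool_pos: [0.5408, -0.0313, 0.0771]
eef_rot: [0.48, -0.515, 0.52, -0.484]
contact_force: [-1.0, -0.4, 2.3]
opening: 0.294
clock: 67.43
tool_pos: [0.5408, -0.0313, 0.0771]
eef_rot: [0.48, -0.515, 0.52, -0.484]
contact_force: [-1.7, -0.3, 7.5]
opening: 0.293
ring n 1364 mean [ 0.6112 -0.037   0.0971] u 0.0595
slope 0.0046 z at knife 0.1004 v -0.0001
TCP u -0.0112 shoulder u 0.0546 tcpz 0.0771 clock 67.4333
```

Contact is clear and the beam is level in the grip. Backing off the preload, then releasing.

```bash
python3 -m inch '[[0,-0.5,0,0,0,0],[0,0,0,0,0,0],[0,0,0,0,0,0]]'; python3 -m inch '[[0,0,0,0,0,0],[0,0,0,0,0,0],[0,0,0,0,0,0]]' 36; python3 -m inch '[[0,0,0,0,0,0],[0,0,0,0,0,0],[0,0,0,0,0,0],[0,0,0,0,0,0],[0,0,0,0,0,0],[0,0,0,0,0,0],[0,0,0,0,0,0],[0,0,0,0,0,0],[0,0,0,0,0,0],[0,0,0,0,0,0],[0,0,0,0,0,0],[0,0,0,0,0,0]]';python3 ring.py w19; python3 ray2.py w20 .0967
```

```text
clock: 67.73
tool_pos: [0.5408, -0.0313, 0.0771]
eef_rot: [0.48, -0.515, 0.52, -0.484]
contact_force: [-2.0, 0.2, 4.4]
opening: 0.287
clock: 67.98
tool_pos: [0.5412, -0.0313, 0.0768]
eef_rot: [0.48, -0.515, 0.52, -0.484]
contact_force: [0.1, -0.1, 0.3]
opening: 0.411
clock: 68.98
tool_pos: [0.5408, -0.0313, 0.077]
eef_rot: [0.48, -0.515, 0.52, -0.484]
contact_force: [-0.1, 0.1, 0.7]
opening: 0.41
ring n 1342 mean [ 0.6114 -0.037   0.0966] u 0.0596
slope -0.0043 z at knife 0.1004 v -0.0001
TCP u -0.0111 shoulder u 0.0546 tcpz 0.077 clock 68.9833
pics/w20.png 1416 [[316.6 112.2]] [ 0.611  -0.0368  0.0967] u 0.0593
```

```bash
python3 -m inch '[[0,-5,0,0,0,0],[0,-12,0,0,0,0],[0,-20,0,0,0,0],[0,-30,0,0,0,0],[0,-30,0,0,0,0],[0,-20,0,0,0,0],[0,-5,0,0,0,0],[0,0,0,0,0,0],[0,0,0,0,0,0]]' 40;python3 wl.py w21 0.085 0.125;python3 g.py 0.69 -0.022 0.2 -94
```

```text
clock: 69.83
tool_pos: [0.5393, -0.0312, 0.1984]
eef_rot: [0.48, -0.516, 0.519, -0.484]
contact_force: [0.3, 0.8, 0.3]
opening: 0.453
[318. 209.] [ 0.5594 -0.0335  0.1001] [array([550.1, -32.6]), array([ 26.1, 185.1]), np.float64(85.8)]
clock 69.88 pos [ 0.539 -0.031  0.198] F [-0.2 -0.3 -0.1] op 40.1
shift in cur axes mm [-19.8  -1.3 150.1] in final axes [-19.7  -2.2 150.1] turn [-0.006 -0.001  0.   ]
```

View pics/w21.png

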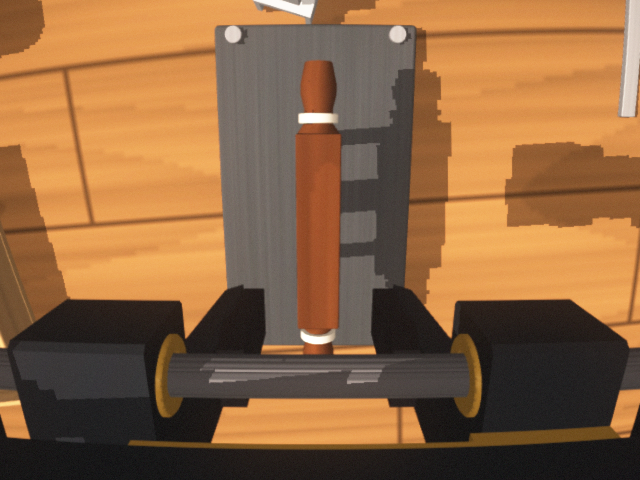

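The beam balances level with the hand well clear (its ends at (318,62) and (318,352), straight along the stand). Next, fetch the marker.

```bash
python3 -m inch '[[0,0,15,-0.006,0,0],[-2,0,25,0,0,0],[-2,0,30,0,0,0],[-2,0,25,0,0,0],[-2,0,15,0,0,0],[0,0,5,0,0,0],[0,0,0,0,0.105,0],[0,0,0,0,0.105,0],[0,0,0,0,0.105,0],[0,0,0,0,0,0],[0,0,0,0,0,0]]' 50
cat > mk.py <<'E'
import sys
from plant import r
from h import *
s=r.get_state();d=r.snapshot("wrist");cv2.imwrite(f"pics/{sys.argv[1]}.png",d["img"][:,:,::-1])
Q=cloud(d,toolT(s));z=Q[...,2]
for lo,hi in((.052,.07),(.019,.033)):
    m=(z>lo)&(z<hi)&(abs(Q[...,0]-.705)<.06)&(abs(Q[...,1]+.022)<.06);m=m.astype(np.uint8);m[300:]=0
    n,l,st,c=cv2.connectedComponentsWithStats(m);i=1+st[1:,4].argmax();P=Q[l==i]
    print(lo,c[i].round(),st[i,4],np.median(P,0).round(4),[np.round(v,1) for v in cv2.minAreaRect((P[:,:2]*1000).astype(np.float32))])
E
python3 mk.py w22; python3 g.py 0.7045 -0.022 0.03 -112
```

```text
clock: 70.8
tool_pos: [0.6538, -0.0313, 0.1981]
eef_rot: [0.396, -0.586, 0.586, -0.395]
contact_force: [0.2, 0.7, -0.0]
opening: 0.564
0.052 [276. 163.] 1126 [ 0.7039 -0.0227  0.0594] [array([703.8, -22.5]), array([24.1, 20. ]), np.float64(67.7)]
0.019 [283. 156.] 1118 [ 0.7069 -0.0304  0.0255] [array([703.9, -22.1]), array([41.6, 30.5]), np.float64(69.1)]
clock 70.85 pos [ 0.654 -0.031  0.198] F [-0.2  0.4 -0.1] op 49.9
shift in cur axes mm [-27.6 168.3  43.2] in final axes [-27.5 168.3  43.2] turn [0.    0.001 0.   ]
```

View pics/w22.png

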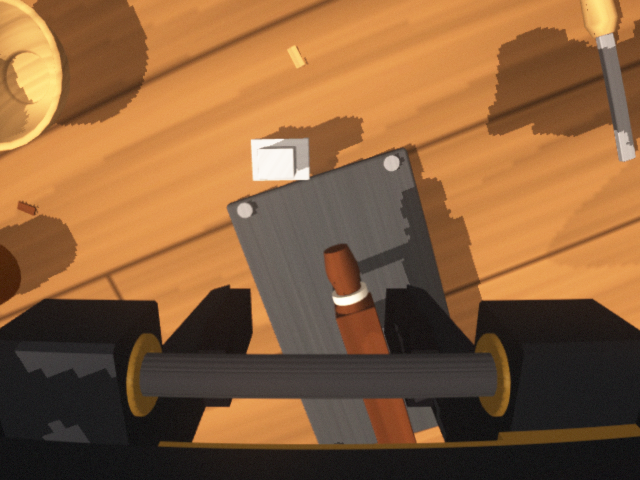

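```bash
python3 -m inch '[[-6,0,10,0,0,0],[-8,0,12,0,0,0],[-8,0,12,0,0,0],[-5,0,8,0,0,0],[0,0,0,0,0,0],[0,0,0,0,0,0],[0,0,0,0,0,0]]'; python3 g.py 0.7038 -0.0223 0.036 -112
```

```text
clock: 71.43
tool_pos: [0.7032, -0.0226, 0.199]
eef_rot: [0.395, -0.586, 0.587, -0.395]
contact_force: [0.0, -0.6, -0.2]
opening: 0.568
clock 71.43 pos [ 0.703 -0.023  0.199] F [ 0.  -0.6 -0.2] op 50.1
shift in cur axes mm [ -0.5 163.    0.4] in final axes [ -0.5 163.    0.5] turn [-0.001 -0.002  0.   ]
```

```bash
python3 -m inch '[[-0.5,15,0.5,0,0,0],[0,25,0,0,0,0],[0,30,0,0,0,0],[0,30,0,0,0,0],[0,25,0,0,0,0],[0,18,0,0,0,0],[0,10,0,0,0,0],[0,6,0,0,0,0],[0,2,0,0,0,0],[0,0,0,0,0,0],[0,0,0,0,0,0],[0,0,0,0,0,0]]' 44; python3 g.py 0.7038 -0.0223 0.036 -112
```

```text
clock: 72.43
tool_pos: [0.7061, -0.022, 0.0398]
eef_rot: [0.394, -0.586, 0.588, -0.396]
contact_force: [0.1, 0.1, -0.3]
opening: 0.5
clock 72.43 pos [ 0.706 -0.022  0.04 ] F [ 0.1  0.1 -0.3] op 44.0
shift in cur axes mm [ 1.1  3.8 -2.1] in final axes [ 1.1  3.8 -2.1] turn [-0.004 -0.002 -0.001]
```

```bash
python3 -m inch '[[0.8,3,-2,-0.004,0,0],[0,0,0,0,0,0],[0,0,0,0,0,0],[0,0,0,0,0,0]]'; python3 g.py 0.7038 -0.0223 0.036 -112; python3 -m inch '[[0,0,0,0,0,0],[0,0,0,0,0,0],[0,0,0,0,0,0],[0,0,0,0,0,0],[0,0,0,0,0,0]]' 14 25;python3 g.py 0.7038 -0.0223 0.036 -112
```

```text
clock: 72.77
tool_pos: [0.703, -0.022, 0.0355]
eef_rot: [-0.395, 0.587, -0.586, 0.395]
contact_force: [-0.6, 0.2, -0.5]
opening: 0.501
clock 72.77 pos [ 0.703 -0.022  0.035] F [-0.6  0.2 -0.5] op 44.1
shift in cur axes mm [ 0.  -0.5  0.8] in final axes [ 0.  -0.5  0.8] turn [ 0.002 -0.002 -0.001]
clock: 73.18
tool_pos: [0.7031, -0.0219, 0.0354]
eef_rot: [-0.395, 0.587, -0.586, 0.395]
contact_force: [0.8, -0.4, 0.4]
opening: 0.265
clock 73.18 pos [ 0.703 -0.022  0.035] F [ 0.8 -0.4  0.4] op 23.3
shift in cur axes mm [ 0.1 -0.6  0.8] in final axes [ 0.1 -0.6  0.8] turn [ 0.002 -0.002 -0.001]
```

```bash
python3 -m inch '[[0,-6,0,0,0,0],[0,-15,0,0,0,0],[0,-25,0,0,0,0],[0,-30,0,0,0,0],[0,-30,0,0,0,0],[0,-25,0,0,0,0],[0,-20,0,0,0,0],[0,-10,0,0,0,0],[0,0,0,0,0,0],[0,0,0,0,0,0]]'; python3 -m inch '[[0,0,0,0,-0.105,0],[0,0,0,0,-0.105,0],[0,0,0,0,-0.105,0],[0,0,0,0,0,0],[0,0,0,0,0,0]]'; python3 g.py 0.5513 -0.031 0.196 -94; python3 wl.py w23 .155 .24
```

```text
clock: 74.02
tool_pos: [0.7029, -0.0221, 0.1966]
eef_rot: [-0.395, 0.587, -0.586, 0.395]
contact_force: [0.3, 0.2, -0.9]
opening: 0.273
clock: 74.43
tool_pos: [0.7022, -0.0222, 0.1946]
eef_rot: [-0.482, 0.52, -0.517, 0.48]
contact_force: [0.2, -0.1, -0.6]
opening: 0.265
clock 74.43 pos [ 0.702 -0.022  0.195] F [ 0.2 -0.1 -0.6] op 23.3
shift in cur axes mm [  20.    -0.7 -149.9] in final axes [  19.3   -1.4 -149.9] turn [ 0.005 -0.004 -0.001]
[318. 310.] [ 0.7122 -0.0236  0.2169] [array([707.3, -23.4]), array([55.8, 21.8]), np.float64(86.4)]
[262. 403.] [ 0.6962 -0.007   0.239 ] [array([695.8,  -7. ]), array([7.5, 4.7]), np.float64(83.8)]
[374. 403.] [ 0.6938 -0.0382  0.2389] [array([693.5, -38.2]), array([7.7, 5.1]), np.float64(84.4)]
```

View pics/w23.png

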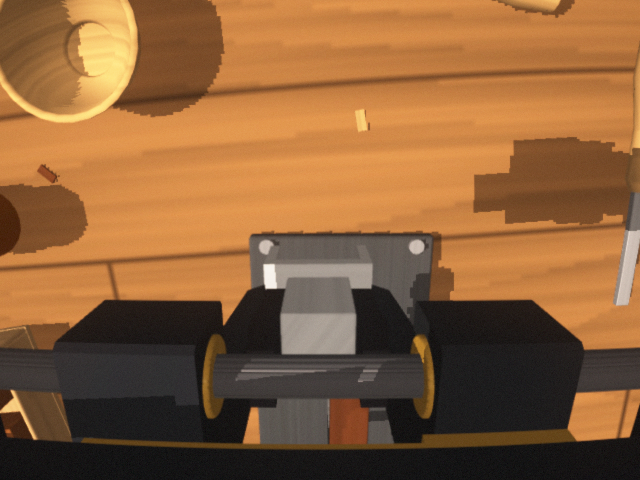

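```bash
python3 -m inch '[[2,0,-14,0.005,0,0],[3,0,-22,0,-0.004,0],[3,0,-24,0,0,0],[3,0,-24,0,0,0],[3,0,-24,0,0,0],[3,0,-22,0,0,0],[2,0,-15,0,0,0],[1,0,-5,0,0,0],[0,0,0,0,0,0],[0,0,0,0,0,0],[0,0,0,0,0,0]]'; python3 g.py 0.5513 -0.031 0.196 -94; python3 wl.py w24 .085 .125;python3 wl.py w24 .155 .24
python3 - <<'E'
from plant import r
import cv2
d=r.snapshot("scene");cv2.imwrite("pics/s24.png",cv2.resize(d["img"][110:300,230:450,::-1],None,fx=3,fy=3))
E
```

```text
clock: 75.4
tool_pos: [0.5538, -0.0316, 0.1959]
eef_rot: [0.481, -0.516, 0.518, -0.484]
contact_force: [0.3, -0.5, -0.4]
opening: 0.272
clock 75.4 pos [ 0.554 -0.032  0.196] F [ 0.3 -0.5 -0.4] op 24.0
shift in cur axes mm [-0.5 -0.1 -2.5] in final axes [-0.5 -0.1 -2.5] turn [-0.005  0.002 -0.001]
[319. 179.] [ 0.5901 -0.036   0.1   ] [array([593.2, -36. ]), array([25.8, 99.7]), np.float64(85.4)]
[318. 309.] [ 0.5635 -0.0331  0.2178] [array([558.5, -33.1]), array([56. , 22.7]), np.float64(86.6)]
```

View pics/w24.png

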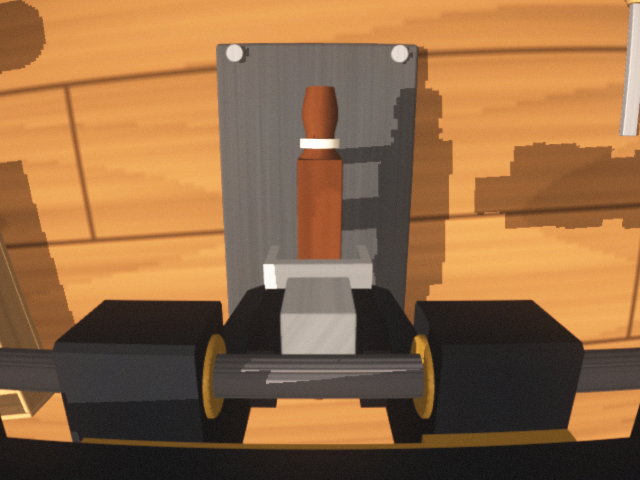

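View pics/s24.png

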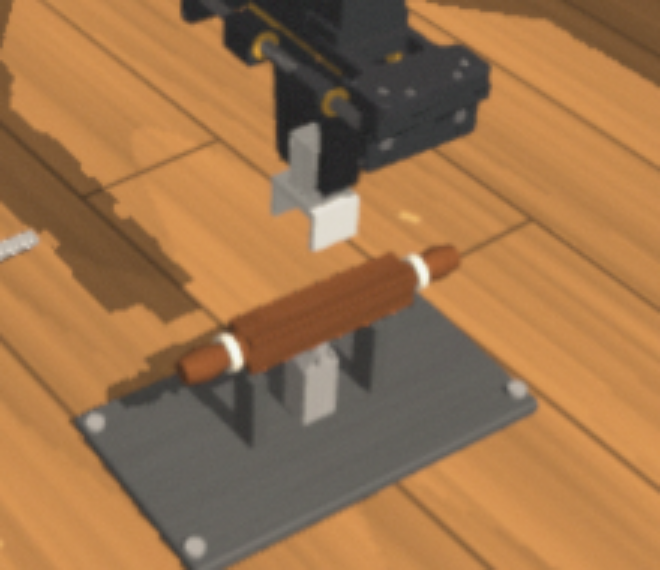

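The beam stays level, with the saddle hanging squarely above it. Descending to just above the seat.

```bash
python3 -m inch '[[-0.3,8,-2.3,-0.005,0,0],[0,15,0,0,0,0],[0,10,0,0,0,0],[0,4,0,0,0,0],[0,0,0,0,0,0],[0,0,0,0,0,0],[0,0,0,0,0,0]]'; python3 g.py 0.5513 -0.031 0.1165 -94; python3 wl.py w25 .085 .115
```

```text
clock: 76.13
tool_pos: [0.5504, -0.0314, 0.1592]
eef_rot: [-0.483, 0.517, -0.516, 0.483]
contact_force: [0.1, 0.3, -0.3]
opening: 0.272
clock 76.13 pos [ 0.55  -0.031  0.159] F [ 0.1  0.3 -0.3] op 23.9
shift in cur axes mm [-0.4 42.7  0.9] in final axes [-0.5 42.7  0.9] turn [ 0.001  0.003 -0.001]
[319. 172.] [ 0.5938 -0.0363  0.0999] [array([597.2, -36.3]), array([25.9, 91.4]), np.float64(85.3)]
[318. 412.] [ 0.4573 -0.026   0.0958] [array([455.1, -26.2]), array([19.7, 25. ]), np.float64(87.3)]
```

View pics/w25.png

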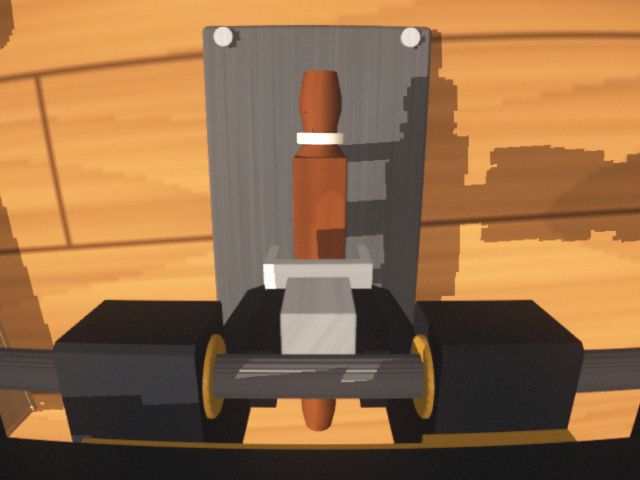

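```bash
python3 -m inch '[[0.4,6,1.2,0,0.002,0],[0,9,0,0,0,0],[0,9,0,0,0,0],[0,7,0,0,0,0],[0,4,0,0,0,0],[0,2,0,0,0,0],[0,0,0,0,0,0],[0,0,0,0,0,0],[0,0,0,0,0,0]]'; python3 g.py 0.5513 -0.0315 0.1165 -94;python3 wl.py w26 .085 .115
```

```text
clock: 76.93
tool_pos: [0.5513, -0.0318, 0.1222]
eef_rot: [-0.482, 0.518, -0.516, 0.482]
contact_force: [-0.7, -0.8, 0.3]
opening: 0.268
clock 76.93 pos [ 0.551 -0.032  0.122] F [-0.7 -0.8  0.3] op 23.6
shift in cur axes mm [-0.3  5.7 -0.1] in final axes [-0.3  5.7 -0.1] turn [ 0.001  0.001 -0.001]
[319. 188.] [ 0.5916 -0.0365  0.1001] [array([599.7, -35.7]), array([42. , 86.1]), np.float64(86.3)]
[318. 419.] [ 0.4868 -0.028   0.1   ] [array([478.8, -27.6]), array([25.5, 39.9]), np.float64(85.3)]
```

View pics/w26.png

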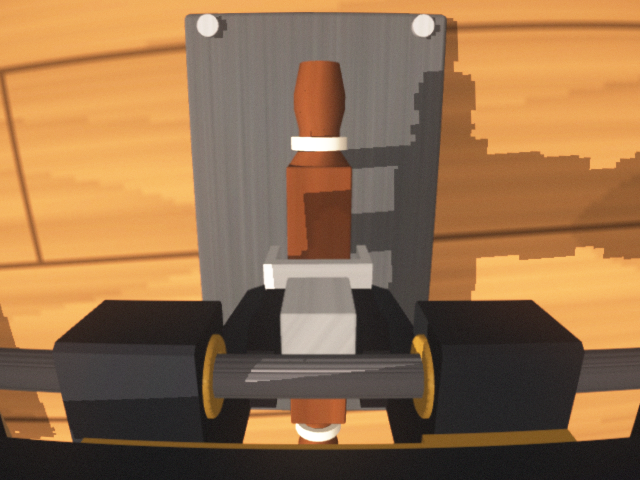

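```bash
python3 -m inch '[[0,2,0,0,0,0],[0,1.5,0,0,0,0],[0,0.7,0,0,0,0],[0,0,0,0,0,0],[0,0,0,0,0,0]]';python3 -m inch '[[0,0.5,0,0,0,0],[0,0,0,0,0,0],[0,0,0,0,0,0]]';python3 -m inch '[[0,0.4,0,0,0,0],[0,0,0,0,0,0],[0,0,0,0,0,0]]'
```

```text
clock: 77.4
tool_pos: [0.551, -0.0318, 0.1177]
eef_rot: [-0.483, 0.518, -0.516, 0.482]
contact_force: [0.3, 0.1, 0.9]
opening: 0.271
clock: 77.65
tool_pos: [0.5511, -0.0318, 0.1172]
eef_rot: [-0.483, 0.518, -0.516, 0.482]
contact_force: [0.7, 0.9, -0.3]
opening: 0.269
clock: 77.9
tool_pos: [0.5511, -0.0318, 0.1168]
eef_rot: [-0.483, 0.518, -0.516, 0.482]
contact_force: [0.4, 0.8, 0.3]
opening: 0.271
```

```bash
python3 -m inch '[[0,0.4,0,0,0,0],[0,0,0,0,0,0],[0,0,0,0,0,0]]';python3 -m inch '[[0,0.4,0,0,0,0],[0,0,0,0,0,0],[0,0,0,0,0,0]]'; python3 -m inch '[[0,0.3,0,0,0,0],[0,0,0,0,0,0],[0,0,0,0,0,0]]'
```

```text
clock: 78.15
tool_pos: [0.551, -0.0318, 0.1164]
eef_rot: [-0.483, 0.518, -0.516, 0.482]
contact_force: [0.6, -0.4, -0.6]
opening: 0.272
clock: 78.4
tool_pos: [0.5512, -0.0318, 0.1162]
eef_rot: [-0.482, 0.518, -0.516, 0.482]
contact_force: [-1.0, -0.9, 2.2]
opening: 0.271
clock: 78.65
tool_pos: [0.5512, -0.0318, 0.1162]
eef_rot: [-0.482, 0.518, -0.516, 0.482]
contact_force: [-0.4, 0.8, 6.5]
opening: 0.268
```

Seated, with contact at TCP 0.1162 as predicted. Ease off and release.

```bash
python3 -m inch '[[0,-0.6,0,0,0,0],[0,0,0,0,0,0],[0,0,0,0,0,0],[0,0,0,0,0,0]]'; python3 -m inch '[[0,0,0,0,0,0],[0,0,0,0,0,0],[0,0,0,0,0,0],[0,0,0,0,0,0],[0,0,0,0,0,0],[0,0,0,0,0,0],[0,0,0,0,0,0],[0,0,0,0,0,0]]' 38; python3 wl.py w27 .085 .115;python3 g.py 0.5513 -0.0315 0.1165 -94
```

```text
clock: 78.98
tool_pos: [0.5512, -0.0318, 0.1162]
eef_rot: [-0.483, 0.518, -0.516, 0.482]
contact_force: [-0.6, 0.4, 1.6]
opening: 0.273
clock: 79.65
tool_pos: [0.5511, -0.0318, 0.1163]
eef_rot: [-0.483, 0.518, -0.516, 0.482]
contact_force: [0.4, -0.5, -0.6]
opening: 0.433
[319. 198.] [ 0.5884 -0.0365  0.1002] [array([589.5, -35. ]), array([ 41.8, 106.5]), np.float64(86.6)]
[318. 419.] [ 0.4904 -0.0283  0.1002] [array([483.7, -28. ]), array([25.8, 38.8]), np.float64(85.7)]
clock 79.7 pos [ 0.551 -0.032  0.116] F [0.3 0.  0.2] op 37.8
shift in cur axes mm [-0.3 -0.2  0.2] in final axes [-0.3 -0.2  0.2] turn [ 0.002  0.001 -0.001]
```

View pics/w27.png

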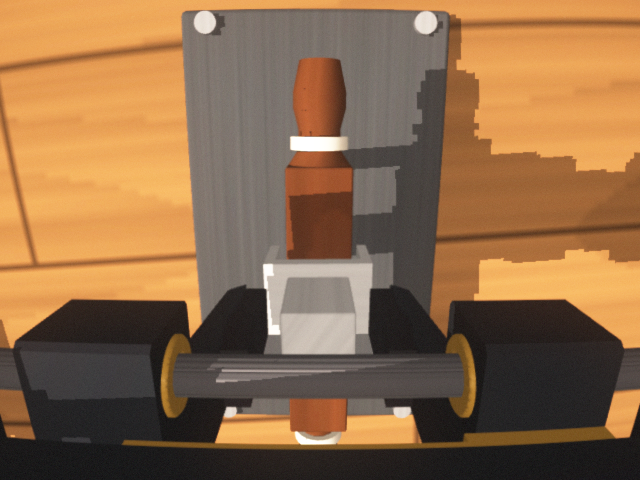

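Level with the fingers open: the top reads 0.1002 at both ends and the saddle is astride. Withdrawing straight up.

```bash
python3 -m inch '[[0,-4,0,0,0,0],[0,-8,0,0,0,0],[0,-14,0,0,0,0],[0,-22,0,0,0,0],[0,-28,0,0,0,0],[0,-28,0,0,0,0],[0,-20,0,0,0,0],[0,-10,0,0,0,0],[0,0,0,0,0,0],[0,0,0,0,0,0],[0,0,0,0,0,0]]';  python3 - <<'E'
from plant import r
from h import *
s=r.get_state();d=r.snapshot("wrist");cv2.imwrite("pics/w28.png",d["img"][:,:,::-1])
Q=cloud(d,toolT(s));z=Q[...,2]
ax=np.array([np.cos(np.deg2rad(-4)),np.sin(np.deg2rad(-4))]);k=np.array([.552,-.031])
for lo,hi in((.132,.150),(.104,.115),(.09,.1035),(.06,.0725)):
    m=((z>lo)&(z<hi)&(abs(Q[...,0]-.55)<.12)&(abs(Q[...,1]+.03)<.03)).astype(np.uint8)
    n,l,st,c=cv2.connectedComponentsWithStats(m)
    for i in range(1,n):
        if st[i,4]>150:
            P=Q[l==i];rr=cv2.minAreaRect((P[:,:2]*1000).astype(np.float32));print(lo,c[i].round(),st[i,4],np.median(P,0).round(4),[np.round(v,1) for v in rr],"u,v",((np.array(rr[0])/1000-k)@ax).round(4))
d=r.snapshot("scene");cv2.imwrite("pics/s28.png",cv2.resize(d["img"][110:300,230:450,::-1],None,fx=3,fy=3))
E
python3 g.py 0.4 -0.25 0.25 -94
```

```text
clock: 80.62
tool_pos: [0.5503, -0.0319, 0.2491]
eef_rot: [-0.483, 0.518, -0.516, 0.482]
contact_force: [-0.2, 0.5, 0.2]
opening: 0.431
0.132 [317. 233.] 1289 [ 0.5525 -0.0323  0.1404] [array([551.5, -32.4]), array([23.9, 20.4]), np.float64(86.8)] u,v -0.0005
0.104 [317. 217.] 1340 [ 0.5582 -0.0332  0.1065] [array([551.3, -32.2]), array([41.8, 30.5]), np.float64(86.5)] u,v -0.0006
0.09 [318. 149.] 3608 [ 0.5987 -0.0367  0.0996] [array([604.5, -32.6]), array([34.1, 77.6]), np.float64(85.2)] u,v 0.0525
0.09 [317. 295.] 3074 [ 0.4961 -0.0281  0.1   ] [array([486.5, -27.9]), array([26. , 87.4]), np.float64(86.0)] u,v -0.0656
clock 80.72 pos [ 0.55  -0.032  0.249] F [-0.3  0.6 -0.5] op 38.2
shift in cur axes mm [ 227.9   -0.7 -134.9] in final axes [ 228.    -1.2 -134.8] turn [ 0.005  0.001 -0.001]
```

View pics/w28.png

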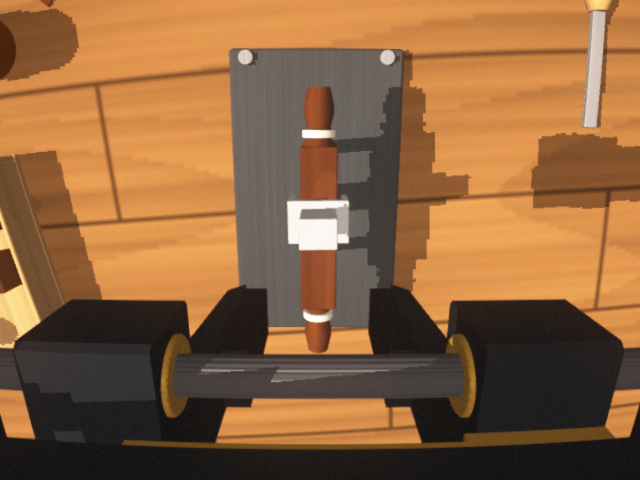

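View pics/s28.png

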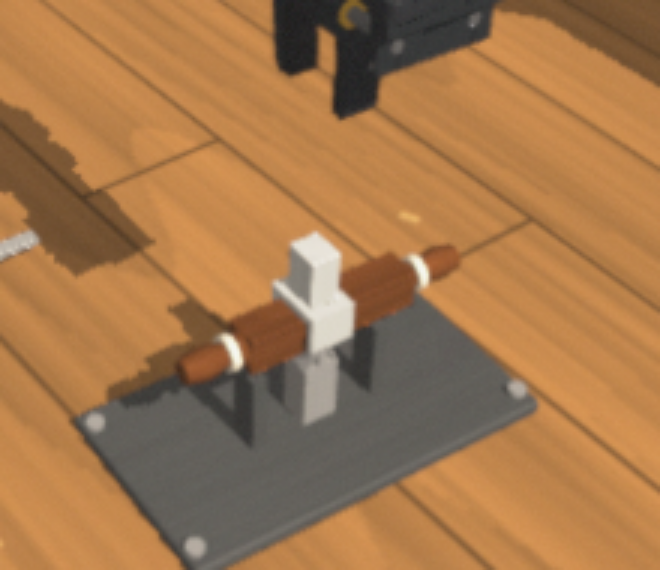

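Marker at u = -0.5 mm from the knife, beam level. I'll move the hand aside for a last check from the top camera.

```bash
python3 -m inch '[[12,0,-8,0,0,0],[22,0,-14,0,0,0],[25,0,-15,0,0,0],[25,0,-15,0,0,0],[25,0,-15,0,0,0],[25,0,-15,0,0,0],[25,0,-15,0,0,0],[22,0,-14,0,0,0],[18,0,-10,0,0,0],[8,0,-4,0,0,0],[0,0,0,0,0,0],[0,0,0,0,0,0]]'
python3 - <<'E'
from plant import r
from h import *
for n in("top","scene"):
    d=r.snapshot(n);cv2.imwrite(f"pics/{n}F.png",d["img"][:,:,::-1]);Q=cloud(d);z=Q[...,2]
    for nm,lo,hi,x0,x1,y0,y1 in(("block",.13,.155,.5,.6,-.08,.02),("plate",.006,.018,.35,.75,-.2,.1),("stops",.05,.073,.48,.62,-.1,.05),("beam",.085,.110,.4,.7,-.1,.05),("jar",.03,.09,.65,.8,.2,.32),("tray+off",.06,.1,.38,.62,.22,.46)):
        m=((z>lo)&(z<hi)&(Q[...,0]>x0)&(Q[...,0]<x1)&(Q[...,1]>y0)&(Q[...,1]<y1)).astype(np.uint8)
        k,l,st,c=cv2.connectedComponentsWithStats(m)
        for i in range(1,k):
            if st[i,4]>40:
                P=Q[l==i];print(n,nm,c[i].round(),np.median(P,0).round(3),[np.round(v) for v in cv2.minAreaRect((P[:,:2]*1000).astype(np.float32))])
E
```

```text
clock: 81.72
tool_pos: [0.4123, -0.2295, 0.25]
eef_rot: [-0.482, 0.518, -0.516, 0.482]
contact_force: [0.1, 1.4, 0.4]
opening: 0.432
top block [341. 249.] [ 0.551 -0.032  0.141] [array([552., -32.]), array([23., 21.]), np.float64(89.0)]
top plate [338. 256.] [ 0.547 -0.02   0.013] [array([552., -30.]), array([153., 260.]), np.float64(86.0)]
top beam [340. 256.] [ 0.538 -0.032  0.101] [array([544., -32.]), array([ 42., 199.]), np.float64(85.0)]
top jar [194. 161.] [0.773 0.304 0.035] [array([772., 299.]), array([42., 56.]), np.float64(90.0)]
top jar [211. 185.] [0.71  0.257 0.07 ] [array([712., 260.]), array([55., 54.]), np.float64(9.0)]
top tray+off [190. 249.] [0.564 0.298 0.075] [array([564., 299.]), array([30., 32.]), np.float64(2.0)]
top tray+off [148. 254.] [0.554 0.389 0.075] [array([555., 391.]), array([29., 34.]), np.float64(2.0)]
top tray+off [191. 276.] [0.504 0.294 0.075] [array([504., 295.]), array([30., 30.]), np.float64(47.0)]
top tray+off [150. 282.] [0.492 0.383 0.075] [array([492., 385.]), array([32., 31.]), np.float64(62.0)]
top tray+off [151. 310.] [0.432 0.379 0.0
[... 730 characters left out ...]
.269 0.069] [array([717., 265.]), array([56., 57.]), np.float64(69.0)]
scene jar [358. 445.] [0.775 0.305 0.034] [array([772., 300.]), array([56., 40.]), np.float64(0.0)]
scene tray+off [490. 327.] [0.509 0.298 0.074] [array([505., 297.]), array([32., 30.]), np.float64(40.0)]
scene tray+off [560. 338.] [0.437 0.383 0.074] [array([433., 382.]), array([31., 32.]), np.float64(76.0)]
scene tray+off [466. 350.] [0.569 0.303 0.074] [array([566., 302.]), array([32., 31.]), np.float64(60.0)]
scene tray+off [540. 361.] [0.497 0.386 0.074] [array([493., 386.]), array([32., 32.]), np.float64(63.0)]
scene tray+off [518. 388.] [0.559 0.393 0.074] [array([556., 392.]), array([31., 31.]), np.float64(61.0)]
```

View pics/topF.png

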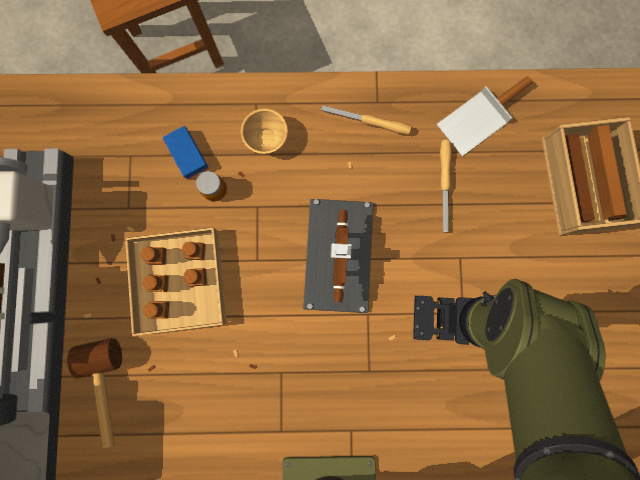

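View pics/sceneF.png

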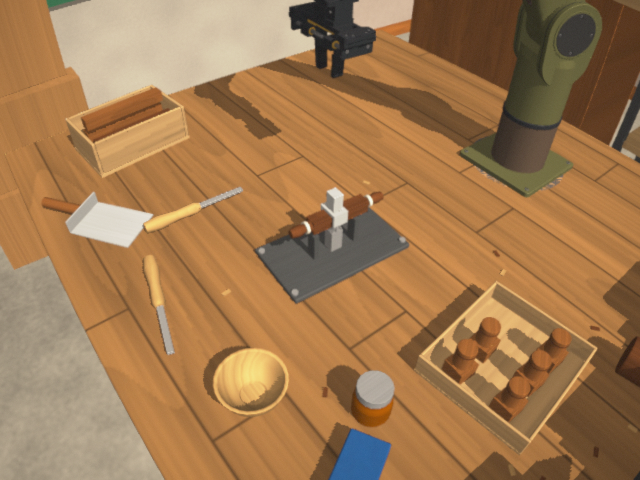

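The saddle is centred over the knife: block at (552,-32) mm and plate centre at (552,-30) in the same top view. All five offcuts stand in the tray, and the jar and gouge are where they started. Handing in.

Run:
```python
from plant import r
print(r.finish_job())
```

```text
the job is handed in; nothing more can be done
None
```

The job is done and handed in: the offcuts are in the tray, and the beam and marker were balancing on the knife edge with the hand off. It took about 82 s of the 210 s allowed.

- **Offcuts:** Five were present, and all five now stand upright in the tray. The last one was knocked about 3 cm aside partway through, so I measured it again before picking it up.
- **Beam:** It took four trial placings before the final one: two tipped towards one stop, one balanced but near its limit, and one tipped the other way. I set it between those limits. With the hand off, its top read 0.100 m at both ends, clear of both stops.
- **Marker:** The saddle is seated astride the beam, within about 0.5–1 mm of the knife point along the stand. After I withdrew, the beam still read level to within about 0.5 mm along its length.
- **Bystanders:** The wax jar measured at its starting place and the gouge looked unmoved.
- **Checks that disagreed:**
    - The wrist moment put the balance point 6–9 mm from the grip, but the tipping trials put it about 11–12 mm away, so I went by the trials.
    - The beam balanced over a band I measured as under about 3 mm wide, where 6 mm was expected. I could not explain this, so the margin before it tips may be smaller than specified.

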